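Fit a hose elbow to the vacuum manifold and open its valve to the preset notch

TASK

Take the elbow hose fitting out of the rack, set it in the manifold's empty port and screw it in clockwise until the rubber seal resists, then tighten on gently, no further than it takes for its barb to point straight at the desiccator's hose nozzle, so that it stays tight on its seal. Then turn the valve knob slowly clockwise until you feel it drop into its hidden notch, and leave it there. Leave the other fittings and the things on the bench where they are.

Things in the scene. Friction and masses are not known exactly. Their poses are not given: they have to be found in the camera images.
- elbow_grip (a point): Middle of the elbow fitting's square body (bare aluminium, 24 x 24 mm, 40 mm tall, 120 g, loose in one of the rack's holes), on its screw axis, 16 mm below its top. Frame: x along the hose barb (11 mm thick, out to 52 mm, at this height), z up the screw axis; the two flats on the y sides are free to grip.
- elbow_foot (a point): Lower end of the elbow's 19 mm spigot, 48 mm below elbow_grip (tapered end). Above this end: two thread lugs at 8.5 mm (4 mm round, one right under the barb, one opposite, tips 14.5 mm from the axis), the flange's underside at 20 mm and its upper face at 24 mm (flange 41 mm wide).
- port (a point): Centre of the rim of the manifold's upward female port, 80 mm above the bench; bore 20.6 mm, collar 49 mm wide. Two-start right-hand thread: two gaps in the rim let the lugs in, at 205 and 25 degrees anticlockwise (from above) from this frame's x axis, with about 8 degrees of play each way. Entered at 205 (barb pointing there) it ends facing the nozzle; at 25 it ends the wrong way round.
- port_floor (a point): Floor of the port, 24 mm under the rim. How the elbow goes in: its lugs drop through the gaps until elbow_grip is 34 mm above the rim (41 mm if they only lie on the rim). Each degree clockwise then sinks it 0.045 mm, with 1.5 mm of up-down play. The seal resists from about 72 degrees of turn; the nozzle is faced at 105 to 125 (elbow_grip 30 mm above the rim); dead stop at 148, too tight.
- seal (a joint): How far the black rubber ring round the port (41 mm wide, standing 4 mm above the rim) is pressed down, in m: 0 free, 0.0045 at most. It pushes back 8 N per mm; the fitting then needs some 0.2 to 0.5 N m to turn, and friction holds it where it is left.
- manifold: Clamped vacuum manifold (fixed): aluminium bar 230 x 40 mm, top 56 mm above the bench, on a dark foot plate 260 x 100 mm; origin under its centre, x along the bar away from the robot. Port 50 mm towards -x, valve 70 mm towards +x, low dial gauge at the far end.
- nozzle (a point): Outer end of the glass desiccator's hose nozzle, 110 mm above the bench, about 0.25 m left of the port; only its horizontal direction from the port matters. The desiccator is a fixed glass bowl with a domed lid, 246 mm across and 252 mm high.
- valve_grip (a point): Centre of the valve's round black fluted knob, 37 mm across and 22 mm tall, vertical axis, 101 mm above the bench; the steel bonnet's top (48 mm wide) is 25 mm below this point. Turns clockwise from above with less than 0.1 N m; it has no marks. The notch comes 0.8 to 1.4 rad on from the start; 0.65 rad past it is the end stop.
- plunger (a joint): Travel in m of the spring plunger's dark round cap on the -y side of the valve: about 0.0021 while riding the knob's rim, about 0.0043 in the notch. From about 0.3 rad before the notch's middle the knob's torque dips and it even pulls forward (0.15 N m); from 0.2 rad past the middle it resists as much. Let go within 0.2 rad of the middle, the knob stays in the notch.
- straight_mid (a point): Middle of another fitting in the rack: straight, hexagon 26 mm wide, barb pointing up, 76 mm tall. Not needed: leave it.
- plug_mid (a point): Middle of another fitting in the rack: a blank plug with a round knurled head 28 mm wide, 42 mm tall, no barb. Not needed: leave it.
- rack: Grey plastic rack, 75 x 255 x 24 mm, fixed, origin under its centre, three 30.5 mm holes 82 mm apart along its y axis; the fittings' flanges rest on its top, with spigots and lugs in the holes.
- spanner: Steel spanner, 160 mm long, lying on the bench left of the manifold. Leave it.
- grease_mid (a point): Middle of a small white grease jar, 44 mm wide, 34 mm tall, by the manifold. Leave it.
- beaker_mid (a point): Middle of a glass beaker, 64 mm wide, 80 mm tall. Leave it.
- reagent_mid (a point): Middle of an amber bottle, 64 mm wide, 145 mm tall, beyond the rack. Leave it.
Not all that is in view belongs to the job. What is shaped like the part that bears elbow_grip but blue or yellow is not meant.

How it is judged:
On the way, in this order (a step that is already met when the one before it is completed fails the run):
1. the elbow stands upright in the port with its lugs let into the thread (horizontal distance between elbow_grip and port below 0.006 m and z of elbow_grip in the frame of port below 0.037 m and angle between elbow_grip's own z axis and vertical below 0.15 rad), for 0.1 s.
2. screwed down on its seal with the barb pointing at the nozzle (value of joint seal above 0.0008 m and z of elbow_grip in the frame of port below 0.0315 m and x of nozzle in the frame of elbow_grip above 0.1 m and y of nozzle in the frame of elbow_grip between -0.034 and 0.034 m), for 0.2 s.
3. the valve's plunger has dropped into its notch (value of joint plunger above 0.0033 m), for 0.2 s.
At the end, for the whole second after the job is handed in: The elbow is upright in the port (within 6 mm, tilt under 0.1 rad), screwed in so the seal stays pressed by over 0.8 mm, grip point under 31.5 mm above the rim, barb pointing at the nozzle (its end within 34 mm of the barb's line), and the valve's plunger reading over 3.3 mm (all of step 2 and horizontal distance between elbow_grip and port below 0.006 m and angle between elbow_grip's own z axis and vertical below 0.1 rad and value of joint plunger above 0.0033 m); the robot touches nothing.
It fails at once if seal crushed: pressed by more than 3.3 mm (fitting over-tightened or pushed down hard) (value of joint seal above 0.0033 m).
It fails at once if another fitting moved by more than 30 mm (distance of any of straight_mid, plug_mid from where it was at the start of the episode above 0.03 m).
It fails at once if a thing on the bench moved by more than 30 mm (distance of any of spanner, grease_mid, beaker_mid, reagent_mid from where it was at the start of the episode above 0.03 m).
It also fails if it takes over 67 s, if anything falls off the work surface, if the arm or the gripper's body presses on something with over 40 N, if the wrist force passes 120 N, or if a joint passes its speed limit or range.

ROBOT

A 6-joint arm with a two-finger parallel gripper is mounted at the origin on the work surface. World frame = base frame: x ahead of the robot, y to its left, z up, the work surface at z = 0. Lengths are in m, angles in rad, forces in N, time in s.
With the tool pointing down it reaches from about 0.35 to 0.85 m from the base axis. Payload 8.1 kg.
Tool frame: the origin (TCP) lies midway between the tips of the shut fingers; the grasp point (between the pads) lies arm.grip_point_offset behind it (arm.grip_point_offset is the distance from the TCP to the grasp point, in m); z points along the fingers, x is the direction in which the jaws open and shut, and the axes are right-handed (so a half turn about z gives the same grasp; the last joint's range is limited). The gripper opens to 93 mm and grips with 3 to 60 N. Pads are 15 mm wide; open, the fingers measure 128 mm over their backs; the gripper's body (75 mm by 188 mm) begins 65 mm behind the grasp point.
Start: joints at [-1.388, 0.13, 1.488, -0, 1.523, -0.085], TCP at [0.159, -0.579, 0.219] pointing down, gripper open.
Joint ranges: [-2.96, 2.96], [-0.89, 2.26], [0.02, 2.5], [-1.34, 4.48], [0, 2.73], [-2.66, 2.66]. Speed limits (rad/s): [2.39, 2.39, 2.79, 3.14, 3.14, 3.14].

INTERFACE

Orientations are given as a unit quaternion [w, x, y, z].
In Python, from workcell import arm gives the robot as it stands.
- The arm moves only by the shell command python3 -m jog 'ROWS'. ROWS is text: rows parted by semicolons, each of 5 numbers parted by spaces: the gripper command: -1 is fully open, 1 is shut, values between are in proportion, then the shift along the tool's x, y, z in units of 25 cm (1.0 is 25 cm), then the turn about the tool's z in units of 45 degrees (1.0 is 45 degrees). A call has 1 to 5 rows; each row is the pose to reach, as a shift and turn from the pose commanded when the call began, along the tool's axes at that moment; what a row does not reach only later rows make up. A row lasts 1/10 s, in which the tool goes at most 50 mm and 8.59 degrees, less where a joint would pass 70% of its speed; a pose out of reach is approached as far as the arm can. A call with a number of a shift or a turn outside -1 to 1 is refused whole. A call with a gripper value outside its range is refused whole. The fingers move at their own pace and stop on an object; the grip force is fixed at half the most. Time passes only in rows, so rows that repeat a pose let the fingers close. It gives the time, the measured TCP pose, the force and the opening at its end, in the units of the state.
- arm.get_obs(): the state, without advancing time (a new reading comes with each control period).
- arm.grab_frame(name): name is "scene" or "top" or "wrist"; returns the picture (420x560x3 uint8, red, green, blue); there is no depth.
- arm.camera_info(name): a dict with "intrinsics" (3x3 intrinsics, pixels), "position" and "attitude" of the camera in the world; the wrist camera has in their place "tool_from_camera" (4x4, takes a point from camera to tool coordinates, whose origin is the TCP and whose axes are the tool frame's). Camera axes: x right, y down, z forward; pixel columns grow to the right and rows downward; lengths in m; the calibration is good to about 2 mm. The wrist camera is an equidistant fisheye: a pixel r from the principal point sees the ray r / f radians off the axis. A picture is of the moment at which its call begins: read the wrist's pose just before it. camera_info takes no time and is no camera call.
- arm.finish_job(): hands the job in, once; it reports no verdict.
The state is a dict: "time_s": time; "joint_pos": joint angles; "joint_velocities": joint speeds; "tau": joint torques, N m; "position": TCP position; "eef_rot": TCP orientation; "ft_force": force on the tool from outside, world axes, zero at the start; "torque": the same for the moment, N m; "grip_width": finger opening in m.
Only numpy, scipy, OpenCV 4.12 (cv2) and the standard library are available. Lean on these libraries where they do the work, as an engineer would, in place of code of your own. Each camera call takes 0.05 s, during which the arm holds its last target.

## Working session

There is one attempt and no reset: what is moved stays moved. The work goes in short steps, Python scripts to look and compute and a shell command to move; the robot and the scene stay as the last step left them, time stands still between calls to the robot, and variables do not carry over. Pictures are saved under pics/ and viewed, and the job is handed in when it is done.

```bash
ls -la; mkdir -p pics; python3 - <<'E'
from workcell import arm
import cv2, numpy as np
o=arm.get_obs()
for k,v in o.items(): print(k,np.round(v,4))
print(arm.grip_point_offset)
for n in ["scene","top","wrist"]:
    print(n,arm.camera_info(n))
    im=arm.grab_frame(n)
    cv2.imwrite(f"pics/{n}0.png",im[:,:,::-1])
E
```

```text
total 12
drwxr-xr-x  3 agent agent 4096 Dec  7 08:51 .
drwxr-xr-x 23 root  root  4096 Dec  7 08:51 ..
drwxr-xr-x  2 agent agent 4096 Dec  7 08:51 pics
time_s 0.0
joint_pos [-1.3884  0.1312  1.4892 -0.      1.523  -0.0854]
joint_velocities [ 0.0001  0.0011 -0.0025 -0.0007 -0.0016  0.0003]
tau [ 1.70000e-03 -5.59845e+01 -4.91753e+01  7.67000e-02  3.57000e-02
 -2.00000e-04]
position [ 0.1587 -0.5781  0.2176]
eef_rot [-6.000e-04  7.952e-01 -6.064e-01 -7.000e-04]
ft_force [-0.5594  0.2287 -0.4216]
torque [-0.0321  0.0022  0.0107]
grip_width 0.0931
0.0188
scene {'intrinsics': array([[390.96104525,   0.        , 280.05503285],
       [  0.        , 390.96104525, 213.00596613],
       [  0.        ,   0.        ,   1.        ]]), 'position': array([1.23652612, 0.37675837, 0.86233117]), 'attitude': array([-0.18353343,  0.4289478 ,  0.80829565, -0.35913425])}
top {'intrinsics': array([[451.40220304,   0.        , 274.43509721],
       [  0.        , 451.40220304, 210.24998865],
       [  0.        ,   0.        ,   1.        ]]), 'position': array([ 0.45803234, -0.12491786,  1.11140967]), 'attitude': array([ 0.03313912, -0.69659402,  0.71625672, -0.02519695])}
wrist {'intrinsics': array([[325.1922621 ,   0.        , 277.70499957],
       [  0.        , 325.1922621 , 213.30739888],
       [  0.        ,   0.        ,   1.        ]]), 'tool_from_camera': array([[ 9.99999542e-01, -8.45733371e-04, -4.47319518e-04,
        -4.09776561e-04],
       [ 9.30558845e-04,  9.68412854e-01,  2.49350514e-01,
        -6.94833771e-02],
       [ 2.22305920e-04, -2.49350816e-01,  9.68413197e-01,
        -1.65041565e-01],
       [ 0.00000000e+00,  0.00000000e+00,  0.00000000e+00,
         1.00000000e+00]])}
```

View pics/top0.png

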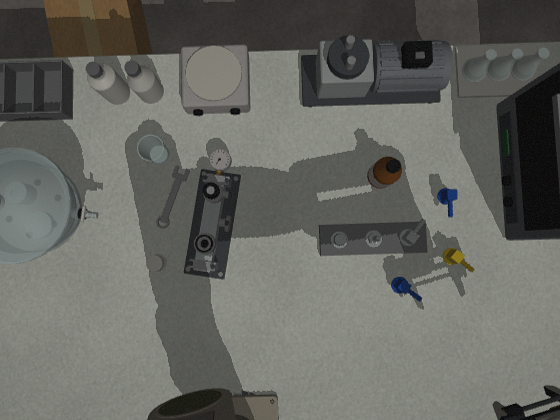

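View pics/scene0.png

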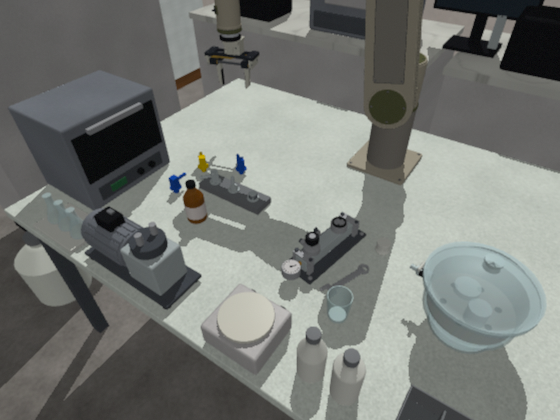

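View pics/wrist0.png

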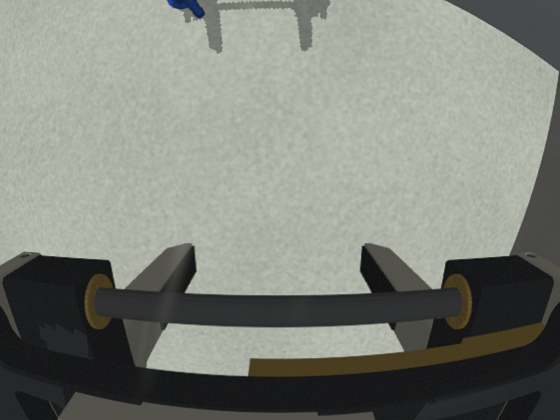

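The top view shows the rack at about (373,238) with the elbow at about (408,237), barb towards the upper right. The manifold is at about (212,223), with the port at (204,243) and the valve at (210,190), and the nozzle tip is at about (98,214). Next I enlarge these areas.

```bash
cat > h.py <<'E'
import numpy as np, cv2
from scipy.spatial.transform import Rotation as R
from workcell import arm
def q2R(q): return R.from_quat([q[1],q[2],q[3],q[0]]).as_matrix()
def cam(n,obs=None):
    c=arm.camera_info(n)
    if n!="wrist": return c["intrinsics"],q2R(c["attitude"]),np.array(c["position"])
    o=obs; Rt=q2R(o["eef_rot"]); T=c["tool_from_camera"]
    return c["intrinsics"],Rt@T[:3,:3],Rt@T[:3,3]+np.array(o["position"])
def ray(n,u,v,obs=None):
    K,Rc,p=cam(n,obs)
    x=(u-K[0,2])/K[0,0]; y=(v-K[1,2])/K[1,1]
    if n=="wrist":
        r=np.hypot(x,y); s=np.sin(r)/r if r>1e-9 else 1
        d=np.array([x*s,y*s,np.cos(r)])
    else: d=np.array([x,y,1.])
    return p,Rc@d
def at_z(n,u,v,z,obs=None):
    p,d=ray(n,u,v,obs); return p+d*(z-p[2])/d[2]
def proj(n,P,obs=None):
    K,Rc,p=cam(n,obs); c=Rc.T@(np.array(P)-p)
    if n=="wrist":
        th=np.arctan2(np.hypot(c[0],c[1]),c[2]); s=th/max(np.hypot(c[0],c[1]),1e-9)
        return K[0,0]*c[0]*s+K[0,2],K[1,1]*c[1]*s+K[1,2]
    return K[0,0]*c[0]/c[2]+K[0,2],K[1,1]*c[1]/c[2]+K[1,2]
def crop(im,x0,y0,w,h,s,name,grid=None):
    c=cv2.resize(im[y0:y0+h,x0:x0+w],None,fx=s,fy=s,interpolation=cv2.INTER_CUBIC)
    if grid:
        for x in range((x0//grid+1)*grid,x0+w,grid):
            cv2.line(c,(int((x-x0+.5)*s),0),(int((x-x0+.5)*s),6),(0,0,255),1); cv2.putText(c,str(x),(int((x-x0+.5)*s)-10,18),0,.4,(0,0,255),1)
        for y in range((y0//grid+1)*grid,y0+h,grid):
            cv2.line(c,(0,int((y-y0+.5)*s)),(6,int((y-y0+.5)*s)),(0,0,255),1); cv2.putText(c,str(y),(8,int((y-y0+.5)*s)+4),0,.4,(0,0,255),1)
    cv2.imwrite(name,c)
E
python3 - <<'E'
import cv2
from h import crop
t=cv2.imread("pics/top0.png"); s=cv2.imread("pics/scene0.png")
crop(t,310,210,130,60,6,"pics/t_rack.png",10)
crop(t,175,145,75,140,4,"pics/t_man.png",10)
crop(t,60,170,60,60,8,"pics/t_noz.png",10)
crop(s,270,200,110,90,6,"pics/s_man.png",10)
E
```

```text
(no output)
```

View pics/t_rack.png

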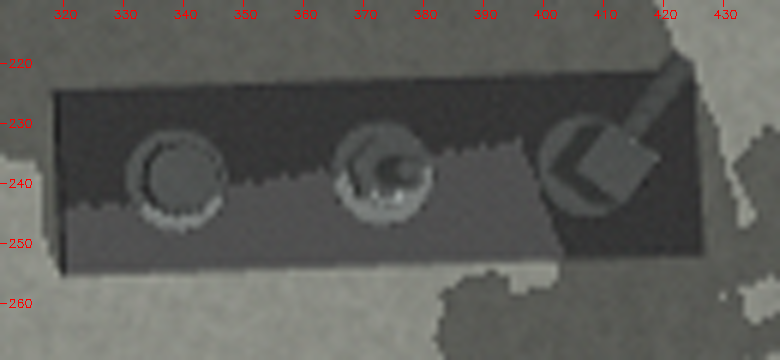

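View pics/t_man.png

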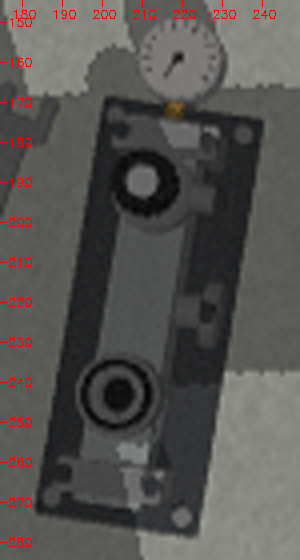

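View pics/t_noz.png

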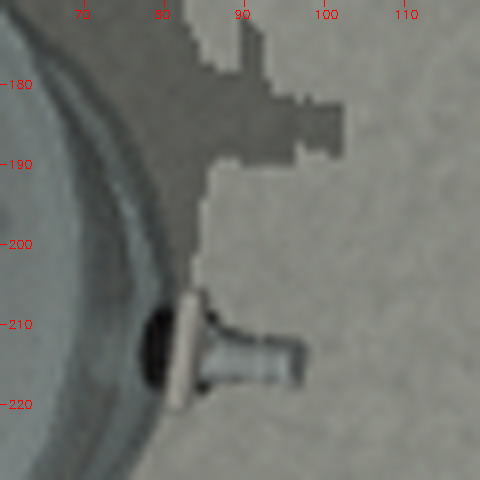

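View pics/s_man.png

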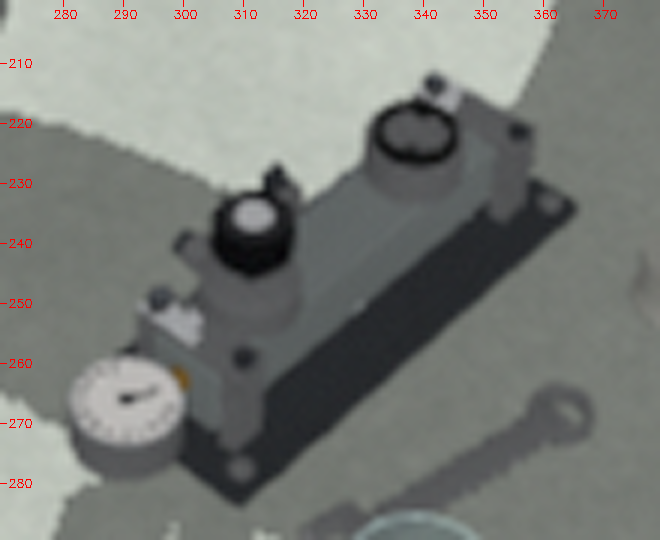

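```bash
python3 - <<'E'
from h import *
P=lambda n,u,v,z:np.round(at_z(n,u,v,z),4)
print("elbow flange",P("top",406.7,236.9,.028),"top",P("top",412.5,236.3,.068))
a=P("top",412.5,236.3,.068);b=P("top",423,221,.052);print("barb tip",b, np.degrees(np.arctan2(*(b-a)[[1,0]])), np.linalg.norm((b-a)[:2]))
print("straight hole",P("top",372.5,236.2,.028),"plug flange",P("top",338.5,238.2,.028))
c=[P("top",u,v,.008) for u,v in [(201.3,168.8),(240.3,174.5),(223.5,278.8),(183.8,272.8)]]
print(c, [np.linalg.norm(c[i]-c[(i+1)%4]) for i in range(4)])
fx=(c[0]+c[1]-c[2]-c[3])[:2]; cen=np.mean(c,0); yaw=np.arctan2(fx[1],fx[0]);print("man",cen,np.degrees(yaw))
ex=np.array([np.cos(yaw),np.sin(yaw)]); print("port pred",cen[:2]-.05*ex,"valve",cen[:2]+.07*ex)
print("port top",P("top",204.2,243.6,.082),"valve top",P("top",209.8,190,.112),"noz",P("top",97,214.6,.11))
print("port scene",P("scene",338.7,222,.084),"valve scene top",P("scene",311.2,235.2,.112))
p=P("top",204.2,243.6,.082);n=P("top",97,214.6,.11);d=n-p;print("dist",np.linalg.norm(d[:2]),"dir",np.degrees(np.arctan2(d[1],d[0])))
E
```

```text
elbow flange [ 0.475 -0.428  0.028] top [ 0.4754 -0.4302  0.068 ]
barb tip [ 0.5107 -0.4612  0.052 ] -41.289181364621236 0.04697967645695319
straight hole [ 0.4789 -0.3466  0.028 ] plug flange [ 0.4764 -0.2653  0.028 ]
[array([0.6576, 0.0645, 0.008 ]), array([ 0.6405, -0.0319,  0.008 ]), array([0.3862, 0.0143, 0.008 ]), array([0.4032, 0.1107, 0.008 ])] [np.float64(0.09790490283943905), np.float64(0.2584626278594257), np.float64(0.0978874864321278), np.float64(0.2585610179435407)]
man [0.521875 0.0394   0.008   ] -10.294934561674694
port pred [0.47267996 0.04833576] valve [0.59074806 0.02688993]
port top [0.4716 0.0476 0.082 ] valve top [0.5903 0.0283 0.112 ] noz [0.5425 0.282  0.11  ]
port scene [0.477  0.0504 0.084 ] valve scene top [0.5903 0.0252 0.112 ]
dist 0.24488807647576472 dir 73.17077768836305
```

Positions agree: the flange and top of the elbow are at (0.475,-0.430) with the barb at about -42°. The port is at (0.472,0.048), the valve at (0.590,0.027), the manifold yaw is -10° and the nozzle bearing is 73°. I'll move above the elbow with the jaw axis at barb -90°, so that the whole screw turn stays within joint 6's range.

```bash
python3 -m jog '-0.1 -0.17 -1 0.1 0.7;-0.1 -0.17 -1 0.1 0.7;-0.1 -0.17 -1 0.1 0.7;-0.1 -0.17 -1 0.1 0.7;-0.1 -0.17 -1 0.1 0.7'
cat >> h.py <<'E'
def yaw(o):
    x=q2R(o["eef_rot"])[:,0]; return np.degrees(np.arctan2(x[1],x[0]))
def plan(xy,z,psi):
    o=arm.get_obs(); Rt=q2R(o["eef_rot"]); d=Rt.T@(np.array([*xy,z])-o["position"])
    t=(yaw(o)-psi+180)%360-180
    print("pos",np.round(o["position"],4),"yaw %.2f"%yaw(o),"t %.2f"%o["time_s"],"F",np.round(o["ft_force"],2),"T",np.round(o["torque"],3),"w %.4f"%o["grip_width"],"tilt",np.round(Rt[:2,2],4))
    print("rows units: x %.4f y %.4f z %.4f turn %.4f"%(*(d/.25),t/45))
E
python3 -c "
from h import *
plan((.475,-.430),.17,-133)"
```

```text
time_s: 0.65
position: [0.378, -0.476, 0.1945]
eef_rot: [-0.0, -0.599, 0.801, 0.0]
ft_force: [-0.5, 0.2, 0.3]
grip_width: 0.0576
pos [ 0.378  -0.476   0.1945] yaw -106.45 t 0.65 F [-0.47  0.16  0.34] T [-0.01  -0.031 -0.005] w 0.0576 tilt [-0.0002  0.0002]
rows units: x -0.2862 y -0.3201 z 0.0980 turn 0.5901
```

```bash
python3 -m jog '-0.1 -0.286 -0.32 0.098 0.59;-0.1 -0.286 -0.32 0.098 0.59;-0.1 -0.286 -0.32 0.098 0.59;-0.1 -0.286 -0.32 0.098 0.59;-0.1 -0.286 -0.32 0.098 0.59'
python3 - <<'E'
from h import *
plan((.475,-.430),.17,-133)
o=arm.get_obs(); im=arm.grab_frame("wrist")[:,:,::-1]
cv2.imwrite("pics/w1.png",im)
print(o["position"],o["eef_rot"])
E
```

```text
time_s: 1.15
position: [0.4729, -0.4308, 0.1701]
eef_rot: [-0.0, -0.403, 0.915, 0.0]
ft_force: [0.2, -0.2, 0.4]
grip_width: 0.0513
pos [ 0.4729 -0.4308  0.1701] yaw -132.49 t 1.15 F [ 0.19 -0.24  0.37] T [0.114 0.002 0.033] w 0.0513 tilt [-0.0009  0.0002]
rows units: x -0.0080 y -0.0042 z 0.0006 turn 0.0113
[ 0.47286664 -0.43076163  0.17014784] [-3.56904710e-04 -4.02822172e-01  9.15278150e-01  2.79523710e-04]
```

View pics/w1.png

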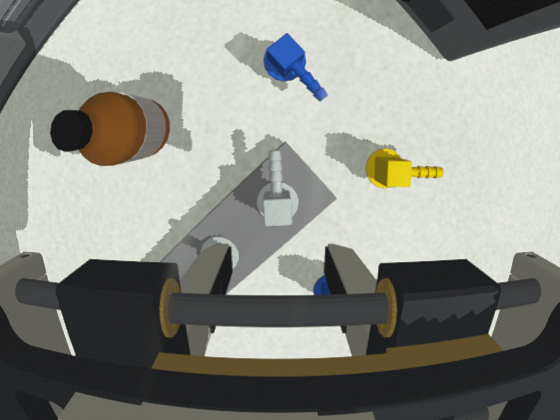

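The wrist view shows the elbow at about (278,205), standing between the fingers' x positions, with its barb pointing straight up in the image towards (276,155). I enlarge it to measure.

```bash
python3 - <<'E'
from h import *
im=cv2.imread("pics/w1.png"); crop(im,235,140,90,100,6,"pics/w1c.png",10)
E
```

```text
(no output)
```

View pics/w1c.png

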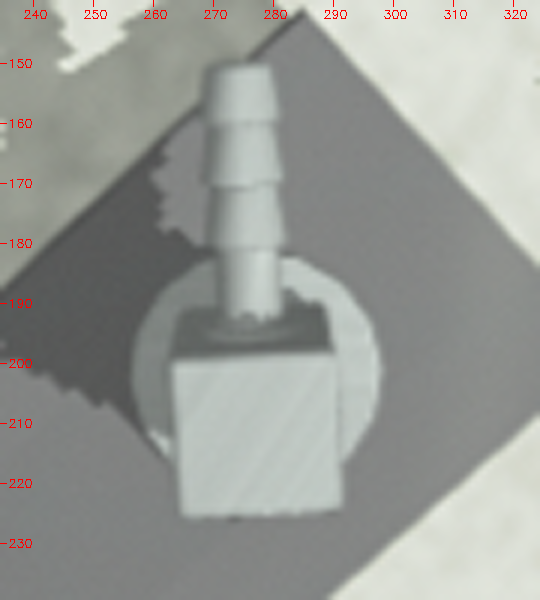

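```bash
python3 - <<'E'
from h import *
o=dict(arm.get_obs()); o["position"]=np.array([ 0.47286664,-0.43076163,0.17014784]); o["eef_rot"]=[-3.56904710e-04,-4.02822172e-01,9.15278150e-01,2.79523710e-04]
c=[at_z("wrist",u,v,.068,o) for u,v in [(263.2,199.8),(289.8,198.3),(291.7,224.2),(264.8,225.5)]]
print(np.round(c,4),[round(float(np.linalg.norm(c[i]-c[(i+1)%4])),4) for i in range(4)])
cen=np.mean(c,0);print("top c",cen)
d=(c[0]+c[1]-c[2]-c[3]);print("barb dir",np.degrees(np.arctan2(d[1],d[0])))
d=(c[1]+c[2]-c[0]-c[3]);print("y dir",np.degrees(np.arctan2(d[1],d[0])))
print("flange",at_z("wrist",277.3,201.8,.028,o))
b=at_z("wrist",274.4,151.5,.052,o);print("tip",b,np.degrees(np.arctan2(*(b-cen)[[1,0]])),np.linalg.norm((b-cen)[:2]))
plan(cen[:2],.0332,-133)
E
```

```text
[[ 0.4902 -0.429   0.068 ]
 [ 0.4761 -0.4464  0.068 ]
 [ 0.4581 -0.4324  0.068 ]
 [ 0.4729 -0.4146  0.068 ]] [0.0224, 0.0227, 0.0231, 0.0226]
top c [ 0.47432652 -0.43059543  0.068     ]
barb dir -38.79488534706135
y dir -129.45665311851425
flange [ 0.47445674 -0.43055731  0.028     ]
tip [ 0.51302484 -0.46259726  0.052     ] -39.58926410660795 0.050216306238802765
pos [ 0.4725 -0.4314  0.1706] yaw -132.52 t 1.20 F [-0.26 -0.53  0.72] T [ 0.104 -0.038  0.005] w 0.0512 tilt [-0.0004 -0.0003]
rows units: x -0.0075 y -0.0033 z 0.5495 turn 0.0107
```

The elbow is at (0.4744,-0.4306) from both the top face and the flange, which agrees with the top camera. The barb is at -39.2°, so the jaw yaw goes to -129.2°.

```bash
python3 -m jog '-0.1 -0.0075 -0.0033 0.1 -0.073;-0.1 -0.0075 -0.0033 0.2 -0.073;-0.1 -0.0075 -0.0033 0.3 -0.073;-0.1 -0.0075 -0.0033 0.38 -0.073;-0.1 -0.0075 -0.0033 0.38 -0.073'
python3 - <<'E'
from h import *
plan((.4744,-.4306),.0332,-129.2)
im=arm.grab_frame("wrist")[:,:,::-1]
cv2.imwrite("pics/w2.png",im)
plan((.4744,-.4306),.0332,-129.2)
E
```

```text
time_s: 1.7
position: [0.4721, -0.4293, 0.0722]
eef_rot: [-0.001, -0.427, 0.904, 0.003]
ft_force: [-0.3, 0.1, -0.3]
grip_width: 0.0512
pos [ 0.4721 -0.4293  0.0722] yaw -129.39 t 1.70 F [-0.3   0.14 -0.25] T [ 0.035  0.012 -0.027] w 0.0512 tilt [-0.004   0.0039]
rows units: x -0.0017 y -0.0113 z 0.1560 turn -0.0041
pos [ 0.4732 -0.4301  0.0744] yaw -129.40 t 1.75 F [ 0.11 -0.11 -0.22] T [ 0.006 -0.013 -0.043] w 0.0514 tilt [-0.0021  0.002 ]
rows units: x -0.0013 y -0.0056 z 0.1647 turn -0.0045
```

View pics/w2.png

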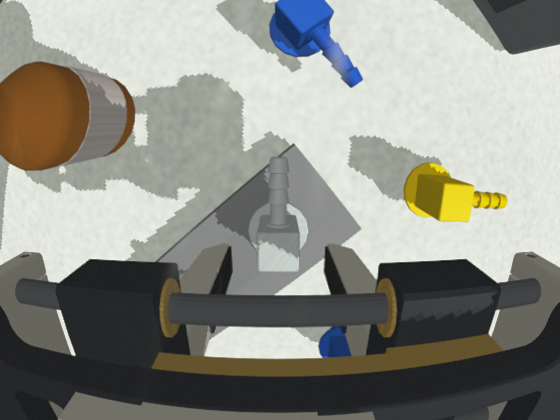

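The elbow at about (278,250) sits midway between the pads and is square to them. I go down to the grip height and close.

```bash
python3 -m jog '-0.1 -0.001 -0.004 0.06 0;-0.1 -0.001 -0.004 0.12 0;-0.1 -0.001 -0.004 0.163 0;-0.1 -0.001 -0.004 0.163 0;-0.1 -0.001 -0.004 0.163 0'
python3 -c "
from h import *
plan((.4744,-.4306),.0332,-129.2)"
```

```text
time_s: 2.25
position: [0.476, -0.43, 0.0342]
eef_rot: [-0.0, -0.427, 0.904, 0.001]
ft_force: [0.6, -0.4, -0.2]
grip_width: 0.0508
pos [ 0.476  -0.43    0.0342] yaw -129.41 t 2.25 F [ 0.56 -0.42 -0.17] T [ 0.087  0.008 -0.024] w 0.0508 tilt [-0.0007  0.0008]
rows units: x 0.0058 y 0.0033 z 0.0040 turn -0.0046
```

```bash
python3 -m jog '1 0 0 0.004 0;1 0 0 0.004 0;1 0 0 0.004 0;1 0 0 0.004 0;1 0 0 0.004 0'
python3 -c "
from h import *
plan((.4744,-.4306),.0332,-129.2)"; python3 -m jog '1 0 0 0 0;1 0 0 0 0'
python3 -c "
from h import *
plan((.4744,-.4306),.0332,-129.2)"
```

```text
time_s: 2.75
position: [0.4764, -0.4306, 0.0342]
eef_rot: [0.0, -0.427, 0.904, -0.0]
ft_force: [-0.3, -0.1, 1.9]
grip_width: 0.0238
pos [ 0.4764 -0.4306  0.0342] yaw -129.42 t 2.75 F [-0.27 -0.07  1.85] T [0.068 0.074 0.002] w 0.0238 tilt [ 0.0005 -0.0007]
rows units: x 0.0049 y 0.0062 z 0.0040 turn -0.0049
time_s: 2.95
position: [0.4763, -0.4306, 0.0341]
eef_rot: [0.0, -0.427, 0.904, -0.0]
ft_force: [-0.3, -0.6, 3.7]
grip_width: 0.0239
pos [ 0.4763 -0.4306  0.0341] yaw -129.42 t 2.95 F [-0.29 -0.61  3.66] T [0.039 0.132 0.037] w 0.0239 tilt [ 0.0004 -0.0006]
rows units: x 0.0049 y 0.0060 z 0.0037 turn -0.0049
```

Gripped at a 23.9 mm opening, as the 24 mm body requires. Now I lift straight up.

```bash
python3 -m jog '1 0 0 -0.03 0;1 0 0 -0.1 0;1 0 0 -0.25 0;1 0 0 -0.45 0;1 0 0 -0.65 0'
python3 -c "
from h import *
plan((.472,.048),.20,0)"
```

```text
time_s: 3.45
position: [0.4757, -0.4297, 0.1986]
eef_rot: [-0.0, -0.427, 0.904, 0.0]
ft_force: [1.5, -1.5, -0.7]
grip_width: 0.0237
pos [ 0.4757 -0.4297  0.1986] yaw -129.42 t 3.45 F [ 1.55 -1.52 -0.73] T [ 0.087 -0.054  0.057] w 0.0237 tilt [-0.0005  0.0007]
rows units: x -1.4667 y 1.2249 z -0.0043 turn -2.8759
```

```bash
python3 -m jog '1 -0.73 0.61 0 -0.95;1 -0.73 0.61 0 -0.95;1 -0.73 0.61 0 -0.95;1 -0.73 0.61 0 -0.95;1 -0.73 0.61 0 -0.95'
python3 -c "
from h import *
plan((.472,.048),.20,-43.2)"
```

```text
time_s: 3.95
position: [0.474, -0.1899, 0.1976]
eef_rot: [-0.0, 0.73, -0.684, 0.0]
ft_force: [1.3, -0.2, -0.9]
grip_width: 0.0238
pos [ 0.474  -0.1899  0.1976] yaw -86.28 t 3.95 F [ 1.27 -0.19 -0.9 ] T [ 0.026 -0.009  0.048] w 0.0238 tilt [0.0014 0.    ]
rows units: x -0.9500 y -0.0538 z -0.0094 turn -0.9572
```

```bash
python3 -m jog '1 -0.95 -0.054 -0.01 -0.95;1 -0.95 -0.054 -0.01 -0.95;1 -0.95 -0.054 -0.01 -0.95;1 -0.95 -0.054 -0.01 -0.95;1 -0.95 -0.054 -0.01 -0.95'; python3 -m jog '1 0 0 0 -0.95;1 0 0 0 -0.95;1 0 0 0 -0.95;1 0 0 0 -0.95;1 0 0 0 -0.95';python3 -m jog '1 0 0 0 -0.95;1 0 0 0 -0.95;1 0 0 0 -0.95;1 0 0 0 -0.95;1 0 0 0 -0.95'
python3 - <<'E'
from h import *
plan((.472,.048),.20,104.7)
for n in ("wrist","top"): cv2.imwrite(f"pics/{n}3.png",arm.grab_frame(n)[:,:,::-1])
E
```

```text
time_s: 4.45
position: [0.4736, 0.0482, 0.2004]
eef_rot: [-0.001, 0.929, -0.371, 0.001]
ft_force: [1.3, -0.1, -2.1]
grip_width: 0.0237
time_s: 4.95
position: [0.474, 0.0456, 0.2001]
eef_rot: [-0.0, 1.0, -0.007, 0.001]
ft_force: [0.6, -0.2, -1.0]
grip_width: 0.0235
time_s: 5.45
position: [0.474, 0.0455, 0.2001]
eef_rot: [0.0, 0.934, 0.358, 0.001]
ft_force: [0.5, -0.6, -1.4]
grip_width: 0.0243
pos [0.474  0.0455 0.2001] yaw 41.94 t 5.45 F [ 0.47 -0.65 -1.42] T [-0.02  -0.127 -0.016] w 0.0243 tilt [0.0013 0.0001]
rows units: x 0.0008 y -0.0128 z 0.0005 turn -1.3947
```

View pics/wrist3.png

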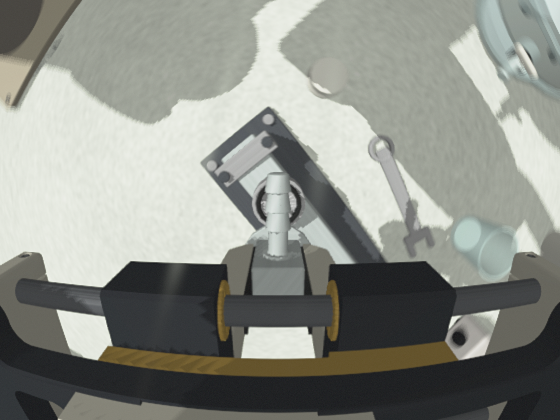

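View pics/top3.png

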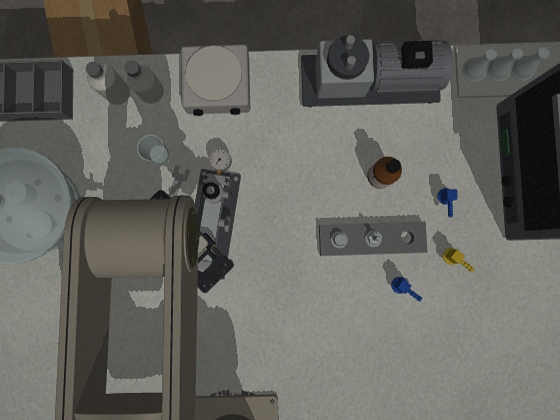

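The port shows at about (278,203), partly hidden by the barb, and the rack hole at (407,237) in the top view is now empty. I turn on towards the entry yaw and step aside to see the port and its gaps clear of the barb.

```bash
python3 -m jog '1 0.09 -0.178 0 -0.95;1 0.09 -0.178 0 -0.95;1 0.09 -0.178 0 -0.95;1 0.09 -0.178 0 -0.95;1 0.09 -0.178 0 -0.95'; python3 -m jog '1 0 0 0 -0.445;1 0 0 0 -0.445;1 0 0 0 -0.445;1 0 0 0 -0.445;1 0 0 0 -0.445'
python3 - <<'E'
from h import *
plan((.472,.048),.20,104.7)
o=arm.get_obs(); im=arm.grab_frame("wrist")[:,:,::-1]
cv2.imwrite(f"pics/w4.png",im)
import json; json.dump({k:np.array(v).tolist() for k,v in o.items()},open("o4.json","w"))
u,v=proj("wrist",(.472,.048,.08),o); print(u,v)
crop(im,int(u)-45,int(v)-40,90,80,7,"pics/w4c.png",10)
E
```

```text
time_s: 6.05
position: [0.4612, 0.0939, 0.1996]
eef_rot: [0.0, 0.741, 0.672, 0.0]
ft_force: [-0.5, 0.3, -1.5]
grip_width: 0.0236
time_s: 6.55
position: [0.4613, 0.0937, 0.1993]
eef_rot: [0.0, 0.615, 0.789, 0.0]
ft_force: [0.3, 0.2, -0.1]
grip_width: 0.0238
pos [0.4613 0.0937 0.1993] yaw 104.10 t 6.55 F [ 0.29  0.16 -0.08] T [ 0.069 -0.163  0.055] w 0.0238 tilt [0.0007 0.0002]
rows units: x -0.1876 y -0.0031 z -0.0029 turn -0.0133
225.4911387664806 207.03151751579068
```

View pics/w4.png

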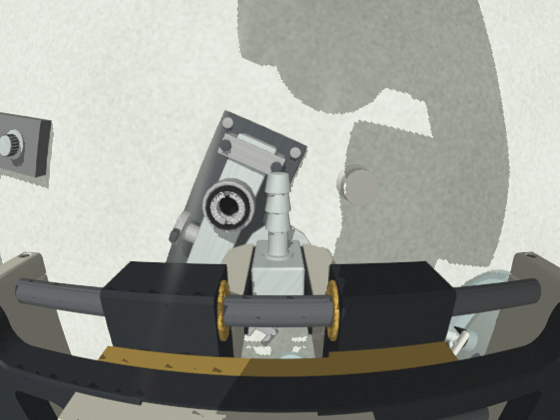

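View pics/w4c.png

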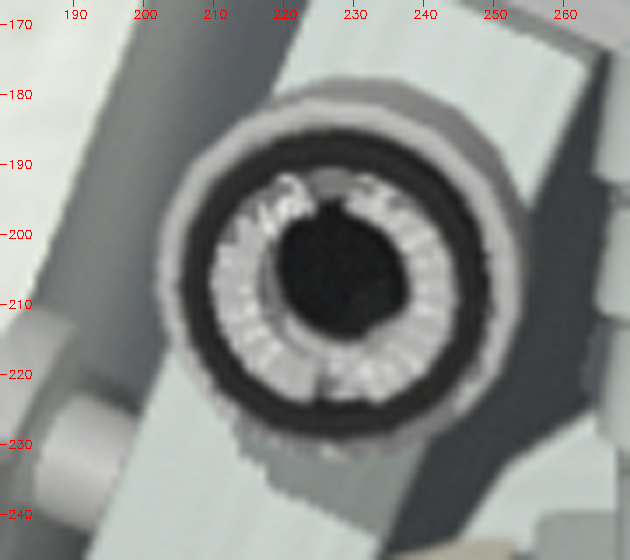

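```bash
python3 - <<'E'
from h import *
import json
o=json.load(open("o4.json"))
f=lambda cx,cy:(cx/7+180-.43,cy/7+167-.43)
for name,c,z in [("rimin",(334,287),.080),("seal",(336,285),.084),("collar",(338,278),.080)]:
    print(name,at_z("wrist",*f(*c),z,o))
a=at_z("wrist",*f(330,182),.08,o);b=at_z("wrist",*f(322,386),.08,o);d=a-b;print(a,b,"gap dir",np.degrees(np.arctan2(d[1],d[0])),np.linalg.norm(d),(a+b)/2)
c=at_z("wrist",*f(334,287),.08,o);
for q in (a,b):
  e=q-c;print(np.degrees(np.arctan2(e[1],e[0])),np.linalg.norm(e))
# manifold bar edges
im=cv2.imread("pics/w4.png"); crop(im,165,100,150,110,5,"pics/w4m.png",10)
crop(im,200,180,55,55,14,"pics/w4g.png",5)
E
```

```text
rimin [0.47209372 0.04970693 0.08      ]
seal [0.47068588 0.05029398 0.084     ]
collar [0.47079511 0.04996968 0.08      ]
[0.45867641 0.04631369 0.08      ] [0.48554658 0.05088038 0.08      ] gap dir -170.35450679118873 0.027255469824926996 [0.4721115  0.04859703 0.08      ]
-165.8074453258363 0.013839730643432926
4.985118898921119 0.013503945516038443
```

View pics/w4g.png

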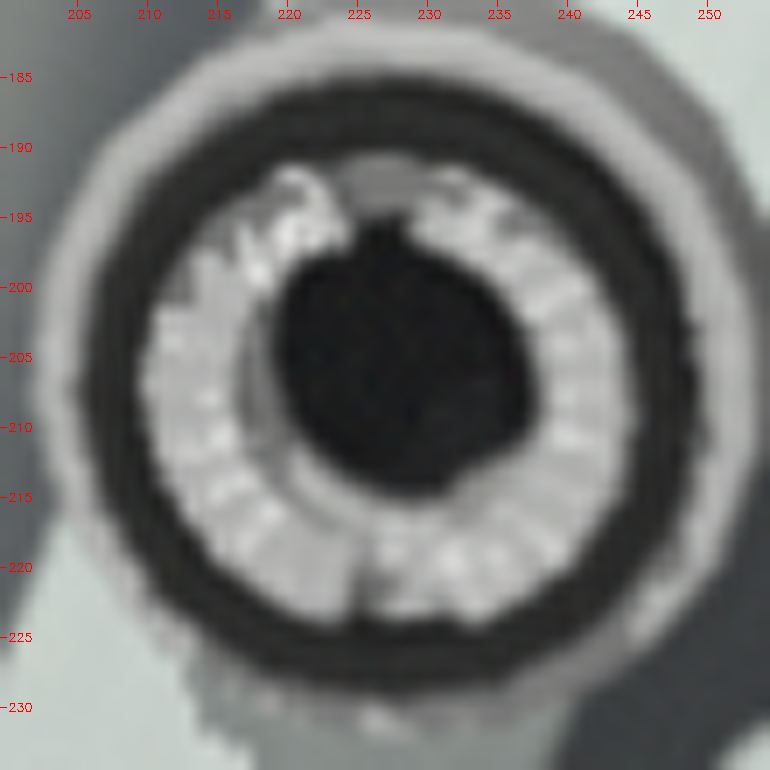

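View pics/w4m.png

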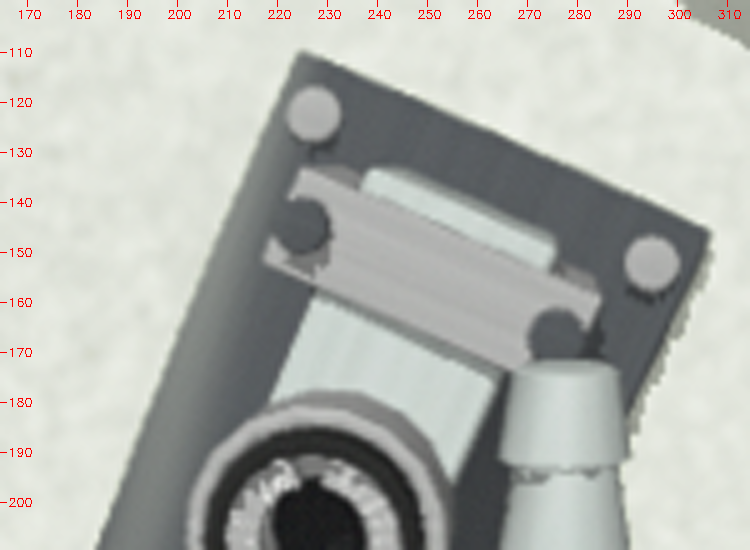

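The two gaps appear at about (227,193) and (226,222) round the bore centre (227,207.5). That puts the entry gap at a world bearing of about 194.3°, which agrees with manifold yaw + 205°. Next I measure the held elbow in the same picture so that camera offsets cancel.

```bash
python3 - <<'E'
from h import *
im=cv2.imread("pics/w4.png"); crop(im,235,160,90,110,5.4,"pics/w4e.png",10)
E
```

```text
(no output)
```

View pics/w4e.png

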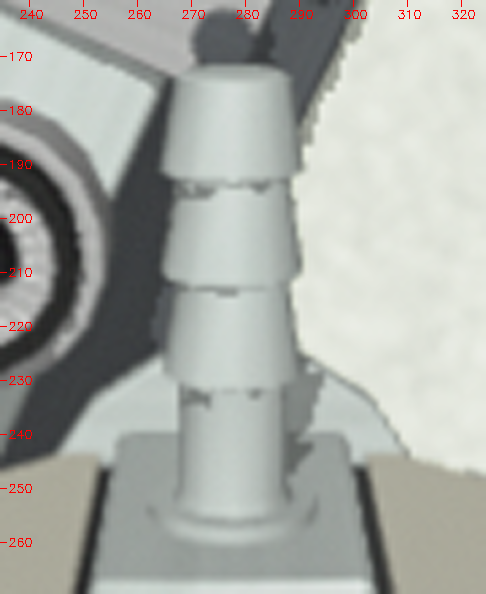

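```bash
python3 - <<'E'
from h import *
import json
from scipy.optimize import least_squares
o=json.load(open("o4.json")); Rt=q2R(o["eef_rot"]); p=np.array(o["position"])
f=lambda cx,cy:(cx/5.4+235-.4,cy/5.4+160-.4)
zg=p[2]+.0179
tool=lambda P:Rt.T@(P-p)
for c in [(92,581),(372,578)]: print("edge",np.round(tool(at_z("wrist",*f(*c),zg+.016,o)),4))
pts=np.array([tool(at_z("wrist",*f(*c),zg-.024,o))[:2] for c in [(153,353),(90,400),(328,357),(375,400),(405,440)]])
r=least_squares(lambda x:np.linalg.norm(pts-x[:2],axis=1)-.0205,[0,0]);print("flange c tool",r.x,r.fun)
print("tip",tool(at_z("wrist",*f(233,67),zg+0.0,o)))
print("port tool",tool(np.array([.4713,.0499,.08])))
E
```

```text
edge [-0.0111 -0.01   -0.0339]
edge [ 0.0117 -0.0103 -0.0339]
flange c tool [0.0003416  0.00140583] [ 0.00011871 -0.00031739  0.00045774 -0.00027759 -0.00022108]
tip [ 0.00045898 -0.04979718 -0.01793446]
port tool [-0.04488616 -0.00107275  0.11926518]
```

```bash
python3 - <<'E'
from h import *
import json
from scipy.optimize import least_squares
o=json.load(open("o4.json")); Rt=q2R(o["eef_rot"]); p=np.array(o["position"])
tool=lambda P:Rt.T@(P-p)
f=lambda cx,cy:(cx/14+200-.46,cy/14+180-.46)
# seal outer boundary points in w4g crop
so=[(76,390),(698,390),(385,72),(170,180),(610,180),(150,560),(640,560),(395,697),(230,640)]
si=[(143,390),(632,400),(230,195)]
co=[(40,390),(755,390),(385,20),(140,110),(690,140)]
for nm,s,z in [("seal out .082",so,.083),("collar",co,.080)]:
    pts=np.array([tool(at_z("wrist",*f(*c),z,o))[:2] for c in s])
    r=least_squares(lambda x:np.linalg.norm(pts-x[:2],axis=1)-x[2],[-.045,0,.02]);print(nm,np.round(r.x,4),np.round(r.fun*1e3,2))
# bore
E
```

```text
seal out .082 [-0.0449 -0.0012  0.0201] [ 0.4  -0.    0.57 -0.7  -0.   -0.34 -0.44  0.51  0.01]
collar [-0.0446 -0.0016  0.0237] [ 0.14 -0.48 -0.64  0.1   0.88]
```

```bash
python3 -m jog '1 -0.16 0 0 0;1 -0.31 0 0.02 0;1 -0.31 0 0.12 0;1 -0.31 0 0.2 0;1 -0.31 0 0.2 0'; python3 -m jog '1 0 0 0 0;1 0 0 0 0;1 0 0 0 0'
python3 - <<'E'
from h import *
o=arm.get_obs(); im=arm.grab_frame("wrist")[:,:,::-1]
cv2.imwrite(f"pics/w5.png",im)
plan((.4694,.0492),.15,104.4)
import json; json.dump({k:np.array(v).tolist() for k,v in o.items()},open("o5.json","w"))
u,v=proj("wrist",(.471,.05,.08),o); print(u,v)
crop(im,int(u)-30,int(v)-30,60,60,13,"pics/w5c.png",5)
crop(im,235,160,90,110,5.4,"pics/w5e.png",10)
print(int(u)-30,int(v)-30)
cv2.imwrite("pics/s5.png",arm.grab_frame("scene")[:,:,::-1])
E
```

```text
time_s: 7.1
position: [0.4783, 0.0183, 0.1457]
eef_rot: [-0.002, 0.614, 0.789, -0.002]
ft_force: [-1.3, 0.4, -1.7]
grip_width: 0.0242
time_s: 7.4
position: [0.4814, 0.0187, 0.1502]
eef_rot: [0.001, 0.613, 0.79, 0.001]
ft_force: [0.3, -0.2, -0.9]
grip_width: 0.0241
pos [0.4813 0.0187 0.15  ] yaw 104.36 t 7.45 F [-0.7   0.02 -0.74] T [ 0.083 -0.128  0.026] w 0.0235 tilt [ 0.0021 -0.0001]
rows units: x 0.1299 y -0.0157 z -0.0001 turn -0.0009
320.7337611983351 219.89941068079835
290 189
```

View pics/w5.png

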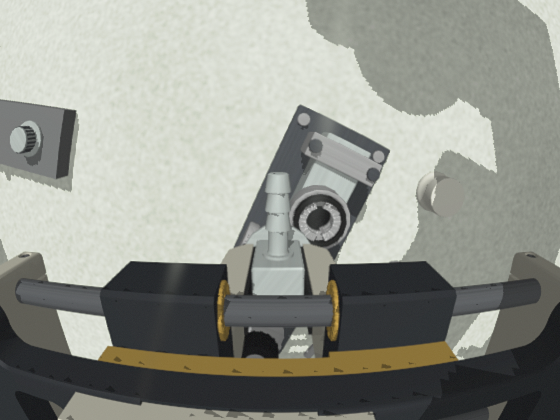

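View pics/w5c.png

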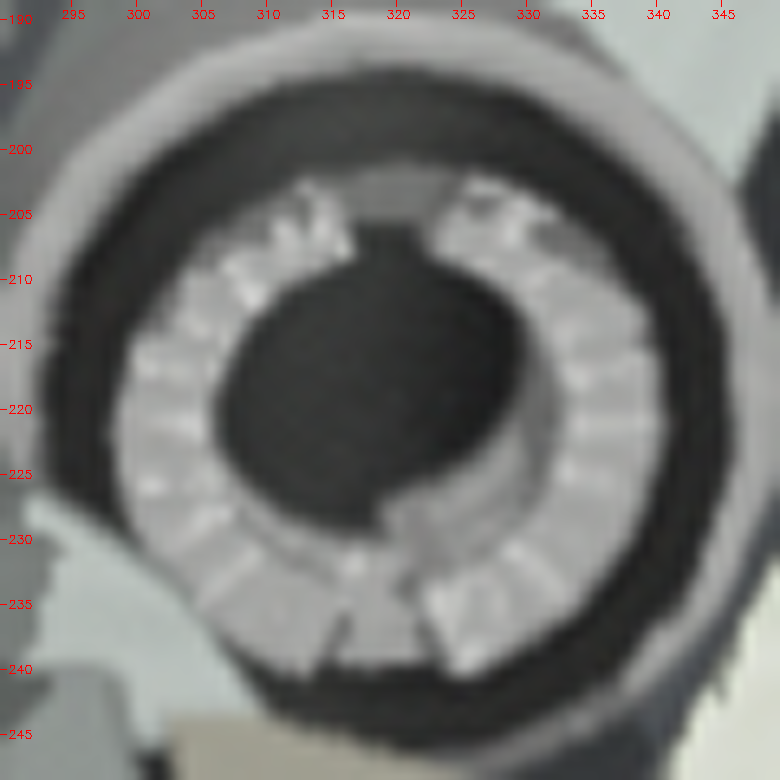

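View pics/w5e.png

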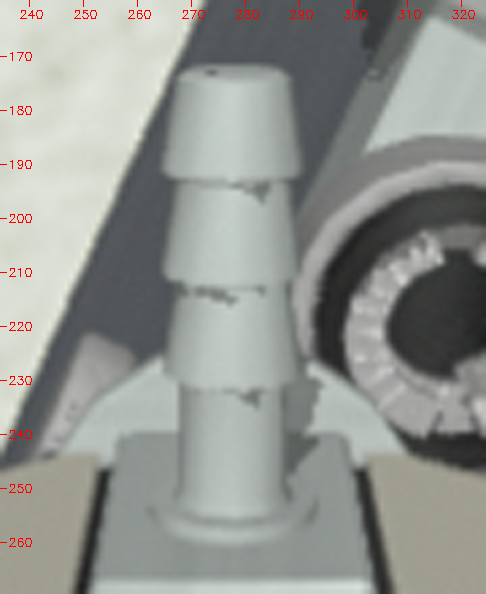

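The port shows clearly now: bore centre at about (319.5,219), gaps at (319.5,204) and (318.5,238). The elbow has not moved in the grip. I fit circles to get the offset.

```bash
python3 - <<'E'
from h import *
import json
from scipy.optimize import least_squares
o=json.load(open("o5.json")); Rt=q2R(o["eef_rot"]); p=np.array(o["position"])
tool=lambda P:Rt.T@(P-p)
f=lambda cx,cy:(cx/13+290-.46,cy/13+189-.46)
so=[(45,385),(735,400),(385,68),(150,180),(640,180),(680,590),(600,690),(420,750),(330,730)]
si=[(112,420),(665,420),(130,350),(645,320),(200,610),(590,590)]  # white ring outer = rim inside seal (z=.080)
bore=[(212,420),(562,420),(250,310),(530,320)] 
for nm,s,z in [("seal out",so,.083),("rimring",si,.080),("bore",bore,.08)]:
    pts=np.array([tool(at_z("wrist",*f(*c),z,o))[:2] for c in s])
    r=least_squares(lambda x:np.linalg.norm(pts-x[:2],axis=1)-x[2],[.035,0,.02]);print(nm,np.round(r.x,4),np.round(r.fun*1e3,2))
a=tool(at_z("wrist",*f(390,195),.08,o));b=tool(at_z("wrist",*f(379,640),.08,o));print(a,b)
d=(Rt@(a-b));print("gap dir",np.degrees(np.arctan2(d[1],d[0]))%360,np.linalg.norm(d),"mid",(a+b)/2)
c5=.4
f=lambda cx,cy:(cx/5.4+235-.4,cy/5.4+160-.4); zg=p[2]+.0179
for c in [(92,581),(372,578)]: print("edge",np.round(tool(at_z("wrist",*f(*c),zg+.016,o)),4))
E
```

```text
seal out [ 0.032  -0.0026  0.0202] [ 0.16 -0.22  0.41 -0.04 -0.51  0.04  0.84  0.24 -0.92]
rimring [ 0.0321 -0.0017  0.0161] [ 0.26  0.15 -0.13 -0.16 -0.16  0.03]
bore [ 0.0318 -0.0018  0.0103] [-0.1   0.11  0.13 -0.14]
[ 0.03161776 -0.01511896  0.07015678] [0.03186711 0.01181653 0.07021707]
gap dir 194.88628085192997 0.02693671813023994 mid [ 0.03174243 -0.00165122  0.07018693]
edge [-0.0111 -0.01   -0.0339]
edge [ 0.0117 -0.0103 -0.0339]
```

```bash
python3 -m jog '1 0.07 -0.008 0 -0.005;1 0.128 -0.014 0 -0.01;1 0.128 -0.014 0 -0.01;1 0.128 -0.014 0.06 -0.01;1 0.128 -0.014 0.12 -0.01'; python3 -m jog '1 0 0 0 0;1 0 0 0 0;1 0 0 0 0'
python3 - <<'E'
from h import *
plan((.4699,.0488),.1031,104.8)
o=arm.get_obs(); im=arm.grab_frame("wrist")[:,:,::-1]
cv2.imwrite(f"pics/w6.png",im)
crop(im,215,140,130,120,6,"pics/w6c.png",10)
im=arm.grab_frame("scene")[:,:,::-1]
cv2.imwrite(f"pics/s6.png",im)
crop(im,270,150,130,100,6,"pics/s6c.png",10)
E
```

```text
time_s: 8.0
position: [0.4697, 0.0485, 0.1181]
eef_rot: [0.001, 0.61, 0.792, 0.0]
ft_force: [-0.5, -0.3, -1.8]
grip_width: 0.024
time_s: 8.3
position: [0.4695, 0.0484, 0.1191]
eef_rot: [0.0, 0.61, 0.792, 0.0]
ft_force: [-0.8, 0.1, -1.0]
grip_width: 0.024
pos [0.4695 0.0484 0.1191] yaw 104.78 t 8.30 F [-0.85  0.06 -0.99] T [ 0.071 -0.135 -0.03 ] w 0.0240 tilt [ 0.0006 -0.0001]
rows units: x 0.0012 y 0.0019 z 0.0639 turn -0.0004
```

View pics/w6c.png

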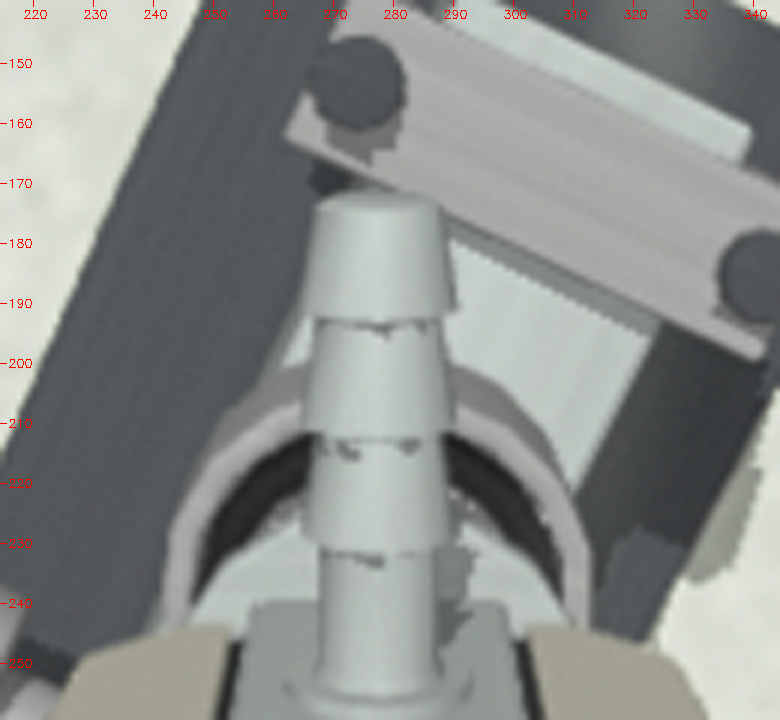

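View pics/s6c.png

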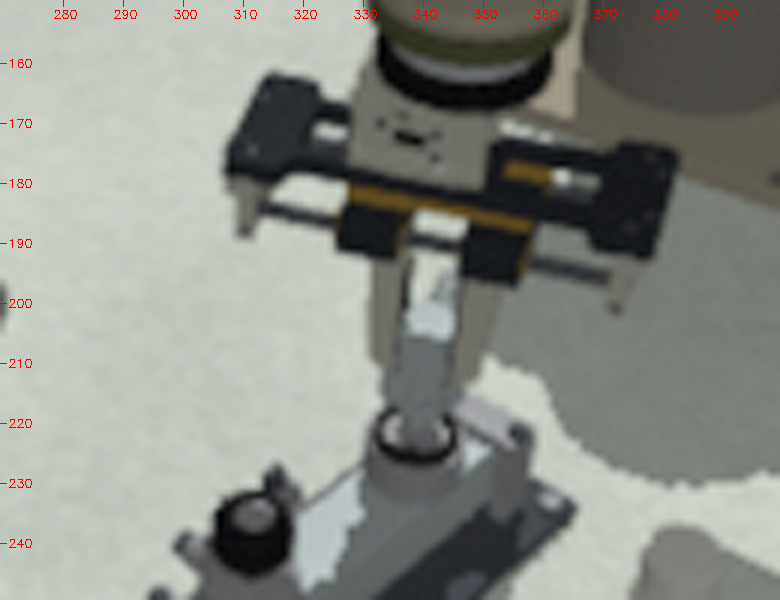

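The collar edges at (242..312) are symmetric about the barb line at 277.5, and the scene view shows the spigot right over the bore. I lower it slowly.

```bash
python3 -m jog '1 0 0 0.012 0;1 0 0 0.022 0;1 0 0 0.032 0;1 0 0 0.042 0;1 0 0 0.05 0'; python3 -c "
from h import *
plan((.4699,.0488),.1031,104.8)"
```

```text
time_s: 8.9
position: [0.4691, 0.0487, 0.1059]
eef_rot: [-0.0, 0.61, 0.792, -0.0]
ft_force: [0.8, -0.3, -1.4]
grip_width: 0.0239
pos [0.4691 0.0487 0.1059] yaw 104.80 t 8.90 F [ 0.83 -0.35 -1.42] T [ 0.116 -0.171  0.003] w 0.0239 tilt [-0.0002 -0.    ]
rows units: x -0.0003 y 0.0034 z 0.0111 turn 0.0001
```

```bash
python3 -m jog '1 0 0 0.008 0;1 0 0 0.014 0;1 0 0 0.02 0;1 0 0 0.026 0'; python3 -c "
from h import *
plan((.4699,.0488),.0965,104.8)"
```

```text
time_s: 9.3
position: [0.4692, 0.0486, 0.0997]
eef_rot: [0.0, 0.61, 0.792, 0.0]
ft_force: [0.7, -0.6, -1.1]
grip_width: 0.0241
pos [0.4692 0.0486 0.0997] yaw 104.80 t 9.30 F [ 0.7  -0.56 -1.13] T [-0.067 -0.205 -0.009] w 0.0241 tilt [ 0.0002 -0.0001]
rows units: x 0.0000 y 0.0029 z 0.0127 turn 0.0001
```

```bash
python3 -m jog '1 0 0 0.004 0;1 0 0 0.008 0;1 0 0 0.012 0;1 0 0 0.012 0'; python3 -c "
from h import *
plan((.4699,.0488),.0965,104.8)"
```

```text
time_s: 9.7
position: [0.4691, 0.0487, 0.0966]
eef_rot: [-0.0, 0.61, 0.792, -0.0]
ft_force: [-0.1, -0.7, -1.6]
grip_width: 0.0239
pos [0.4691 0.0487 0.0966] yaw 104.81 t 9.70 F [-0.06 -0.7  -1.6 ] T [ 0.063 -0.209 -0.015] w 0.0239 tilt [-0.0001  0.    ]
rows units: x -0.0004 y 0.0032 z 0.0003 turn 0.0001
```

The lugs are in: the grip point is 34.5 mm above the rim with almost no force. Now I screw clockwise (positive turn about tool z), sinking 0.045 mm/deg and making up for the elbow axis lying 1.7 mm off the tool axis.

```bash
python3 -m jog '1 0.0007 -0.0001 0.001 0.133;1 0.0014 -0.0001 0.002 0.267;1 0.0022 0 0.003 0.4;1 0.0029 0.0001 0.004 0.533;1 0.0036 0.0003 0.005 0.667'; python3 -c "
from h import *
plan((.4699,.0488),.0965,74.8)"
```

```text
time_s: 10.2
position: [0.4691, 0.0495, 0.0955]
eef_rot: [0.0, 0.796, 0.606, 0.0]
ft_force: [-0.1, -1.2, -0.9]
grip_width: 0.0236
pos [0.4691 0.0495 0.0955] yaw 74.54 t 10.20 F [-0.15 -1.19 -0.95] T [ 0.003 -0.173 -0.004] w 0.0236 tilt [ 0.0003 -0.    ]
rows units: x -0.0019 y 0.0039 z -0.0038 turn -0.0058
```

```bash
python3 -m jog '1 0.0007 -0.0001 0.001 0.133;1 0.0014 -0.0001 0.002 0.267;1 0.0022 0 0.003 0.4;1 0.0029 0.0001 0.004 0.533;1 0.0036 0.0003 0.005 0.667'; python3 -c "
from h import *
plan((.4699,.0488),.0965,44.8)"
```

```text
time_s: 10.7
position: [0.4696, 0.0504, 0.0944]
eef_rot: [0.0, 0.925, 0.379, 0.0]
ft_force: [1.4, -0.1, -1.0]
grip_width: 0.0239
pos [0.4696 0.0504 0.0944] yaw 44.52 t 10.70 F [ 1.39 -0.12 -1.  ] T [-0.139 -0.418 -0.029] w 0.0239 tilt [ 0.0006 -0.0001]
rows units: x -0.0034 y 0.0054 z -0.0085 turn -0.0061
```

```bash
python3 -m jog '1 0.0007 -0.0001 0.001 0.133;1 0.0014 -0.0001 0.002 0.267;1 0.0022 0 0.003 0.4;1 0.0029 0.0001 0.0037 0.533;1 0.0036 0.0003 0.0045 0.667'; python3 -c "
from h import *
plan((.4699,.0488),.0965,14.8)"
```

```text
time_s: 11.2
position: [0.4706, 0.0511, 0.0935]
eef_rot: [0.0, 0.992, 0.126, 0.001]
ft_force: [3.0, 0.1, -0.5]
grip_width: 0.024
pos [0.4706 0.0511 0.0935] yaw 14.52 t 11.20 F [ 2.96  0.09 -0.5 ] T [ 0.035 -0.492  0.11 ] w 0.0240 tilt [0.0015 0.0002]
rows units: x -0.0051 y 0.0081 z -0.0121 turn -0.0063
```

The seal has begun to resist (0.11 N m). I'll go on another 22° first, then check the bearing before the last bit.

```bash
python3 -m jog '1 0.0005 -0.0001 0.0008 0.1;1 0.0011 -0.0001 0.0016 0.2;1 0.0016 -0.0001 0.0024 0.3;1 0.0022 0 0.0032 0.4;1 0.0026 0.0001 0.004 0.49'; python3 - <<'E'
from h import *
plan((.4699,.0488),.0965,-14.5)
im=arm.grab_frame("wrist")[:,:,::-1]
cv2.imwrite(f"pics/w7.png",im)
E
```

```text
time_s: 11.7
position: [0.4717, 0.0511, 0.0927]
eef_rot: [-0.0, 0.998, -0.065, 0.001]
ft_force: [3.2, 0.4, -0.7]
grip_width: 0.0238
pos [0.4717 0.0511 0.0927] yaw -7.46 t 11.70 F [ 3.21  0.37 -0.7 ] T [-0.093 -0.733  0.223] w 0.0238 tilt [ 0.0024 -0.    ]
rows units: x -0.0059 y 0.0102 z -0.0151 turn 0.1564
```

View pics/w7.png

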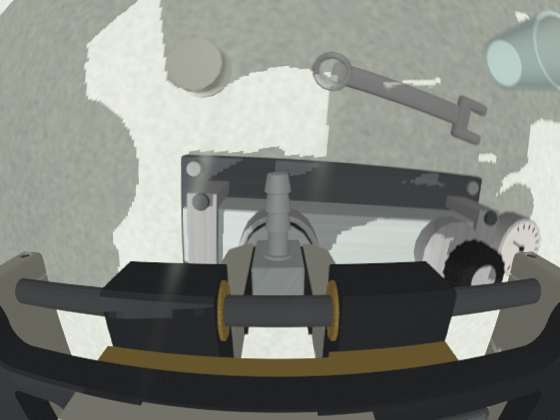

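```bash
python3 - <<'E'
from h import *
im=cv2.imread("pics/scene0.png"); crop(im,395,250,60,50,10,"pics/s0n.png",5)
print(proj("scene",(.5425,.282,.11)),proj("top",(.5425,.282,.11)))
E
```

```text
(np.float64(410.2855765257803), np.float64(265.5527618505524)) (np.float64(96.98274932841025), np.float64(214.60080022560246))
```

View pics/s0n.png

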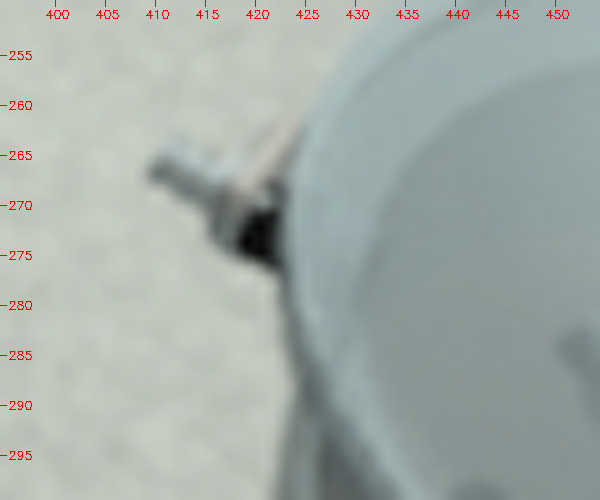

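The nozzle tip in the scene view at (410,266) matches the projected point, so the bearing of 73° is confirmed by both cameras. The barb is at 82.5°, so I turn 7° more.

```bash
python3 -m jog '1 0.0004 0 0.0004 0.06;1 0.0007 0 0.0008 0.11;1 0.001 0 0.0012 0.16;1 0.001 0 0.0012 0.16'; python3 -c "
from h import *
plan((.4699,.0488),.0965,-14.5)"
```

```text
time_s: 12.15
position: [0.4717, 0.0511, 0.0924]
eef_rot: [-0.0, 0.992, -0.126, 0.001]
ft_force: [3.2, -0.6, 0.1]
grip_width: 0.0235
pos [0.4717 0.0511 0.0924] yaw -14.45 t 12.15 F [ 3.21 -0.57  0.12] T [ 0.018 -0.713  0.078] w 0.0235 tilt [0.002 0.   ]
rows units: x -0.0048 y 0.0108 z -0.0164 turn 0.0012
```

The barb is at 75.5° and the grip point about 30.3 mm above the rim. I open the gripper gently and rise.

```bash
python3 -m jog '0.2 0 0 0 0;0 0 0 0 0;0 0 0 0 0;0 0 0 0 0;0 0 0 0 0'; python3 -m jog '0 0 0 -0.05 0;0 0 0 -0.1 0;0 0 0 -0.2 0;0 0 0 -0.3 0;0 0 0 -0.4 0'; python3 - <<'E'
from h import *
plan((.4699,.0488),.0965,-14.5)
o=arm.get_obs()
im=arm.grab_frame("wrist")[:,:,::-1]
cv2.imwrite(f"pics/w8.png",im)
import json; json.dump({k:np.array(v).tolist() for k,v in o.items()},open("o8.json","w"))
E
```

```text
time_s: 12.65
position: [0.4707, 0.0511, 0.0917]
eef_rot: [0.0, 0.992, -0.126, -0.0]
ft_force: [-0.5, 0.1, 0.6]
grip_width: 0.0463
time_s: 13.15
position: [0.4711, 0.0511, 0.1943]
eef_rot: [-0.0, 0.992, -0.126, 0.001]
ft_force: [0.3, -0.0, 0.2]
grip_width: 0.0465
pos [0.4711 0.0511 0.1943] yaw -14.49 t 13.15 F [ 0.33 -0.03  0.19] T [-0.077 -0.041 -0.008] w 0.0465 tilt [0.0016 0.    ]
rows units: x -0.0031 y 0.0103 z 0.3912 turn 0.0003
```

View pics/w8.png

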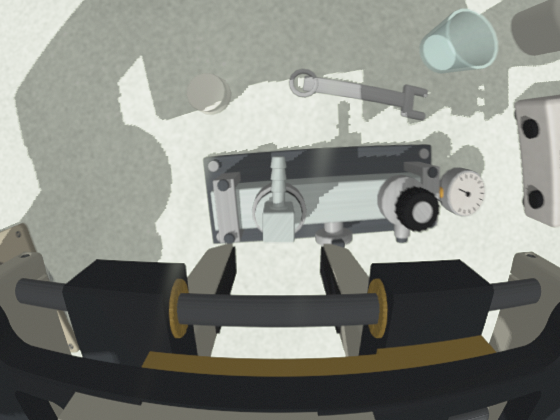

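The elbow stands upright in the port at (279,218), its barb pointing up the image to (278,160). The knob is at (420,210), with the plunger cap at about (402,236) on its -y side. I enlarge both.

```bash
python3 - <<'E'
from h import *
im=cv2.imread("pics/w8.png"); crop(im,230,145,90,100,6,"pics/w8e.png",10); crop(im,370,165,90,85,7,"pics/w8v.png",10)
E
```

```text
(no output)
```

View pics/w8e.png

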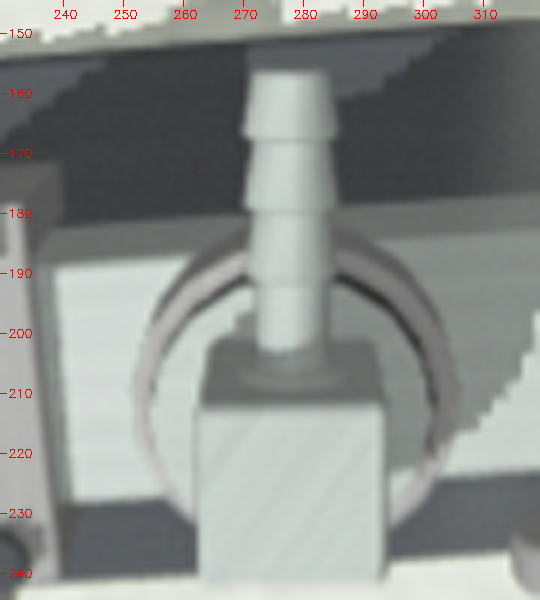

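View pics/w8v.png

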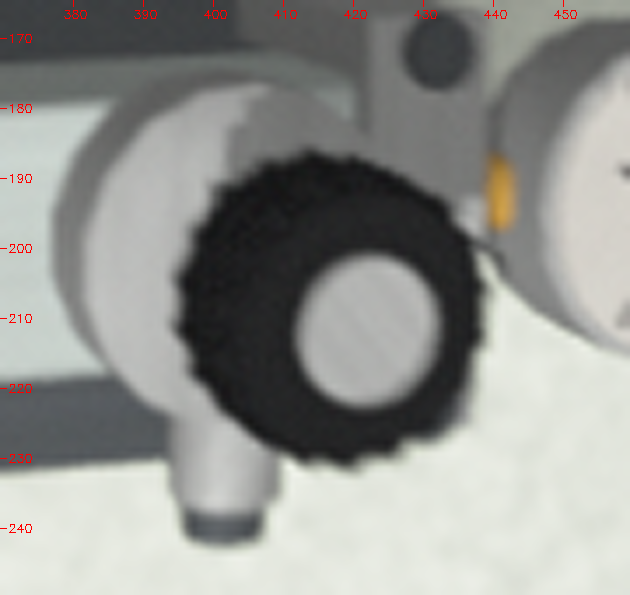

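```bash
python3 - <<'E'
from h import *
import json
o=json.load(open("o8.json"))
f=lambda cx,cy:(cx/6+230-.42,cy/6+145-.42)
c=[at_z("wrist",*f(*q),.1263,o) for q in [(198,409),(384,404),(387,578),(202,582)]]
print([round(float(np.linalg.norm(c[i]-c[(i+1)%4])),4) for i in range(4)],np.mean(c,0))
d=(c[0]+c[1]-c[2]-c[3]);print("barb",np.degrees(np.arctan2(d[1],d[0])));d=(c[1]+c[2]-c[0]-c[3]);print("y+90",np.degrees(np.arctan2(d[1],d[0]))+90)
b=at_z("wrist",*f(290,72),.1103,o); d=b-np.mean(c,0);print("tip",np.degrees(np.arctan2(d[1],d[0])),np.linalg.norm(d[:2]))
g=lambda cx,cy:(cx/7+370-.43,cy/7+165-.43)
print("knob disc",at_z("wrist",*g(368,330),.112,o),"bonnet",at_z("wrist",*g(222,250),.076,o))
l=at_z("wrist",*g(295,330),.112,o);r=at_z("wrist",*g(441,330),.112,o);print(np.linalg.norm(l-r))
p=at_z("wrist",*g(223,520),.08,o);print("plunger cap~",p)
E
```

```text
[0.0229, 0.0227, 0.0234, 0.0226] [0.47172672 0.04991509 0.1263    ]
barb 76.59812171576199
y+90 76.87175066885571
tip 75.80746009780545 0.05123372391608365
knob disc [0.59093237 0.02749575 0.112     ] bonnet [0.58595004 0.03081183 0.076     ]
0.02010869289170231
plunger cap~ [ 0.57908707 -0.0054024   0.08      ]
```

The barb bears about 76° (line about 13 mm from the nozzle) and the elbow is centred within 1 mm of the port. Next the valve: I go above the knob at jaw yaw 30°, so that the fingers stay clear of the plunger (about -105°) during the whole clockwise sweep.

```bash
python3 -c "
from h import *
plan((.5907,.0275),.18,30)"
```

```text
pos [0.4734 0.0511 0.1992] yaw -14.49 t 13.20 F [ 0.63 -0.65  3.93] T [ 0.027 -0.12  -0.001] w 0.0465 tilt [0.008 0.   ]
rows units: x 0.4772 y -0.0257 z 0.0806 turn -0.9886
```

```bash
python3 -m jog '0 0.2 -0.01 0 -0.19;0 0.4 -0.02 0.02 -0.38;0 0.48 -0.026 0.05 -0.57;0 0.48 -0.026 0.05 -0.76;0 0.48 -0.026 0.05 -0.95'; python3 -m jog '0 0 0 0 -0.04;0 0 0 0 -0.04;0 0 0 0 -0.04'; python3 - <<'E'
from h import *
plan((.5907,.0275),.082,30)
o=arm.get_obs()
im=arm.grab_frame("wrist")[:,:,::-1]
cv2.imwrite(f"pics/w9.png",im)
import json; json.dump({k:np.array(v).tolist() for k,v in o.items()},open("o9.json","w"))
u,v=proj("wrist",(.5907,.0275,.112),o);print(u,v)
crop(im,235,165,90,85,7,"pics/w9c.png",10)
E
```

```text
time_s: 13.7
position: [0.5893, 0.027, 0.1797]
eef_rot: [-0.0, 0.969, 0.247, -0.0]
ft_force: [-0.2, 0.5, -0.3]
grip_width: 0.0468
time_s: 14.0
position: [0.589, 0.0274, 0.1802]
eef_rot: [0.0, 0.966, 0.259, 0.001]
ft_force: [0.3, 0.1, 0.1]
grip_width: 0.0461
pos [0.589  0.0274 0.1802] yaw 29.98 t 14.00 F [0.34 0.15 0.1 ] T [ 0.033 -0.133 -0.008] w 0.0461 tilt [ 0.0011 -0.    ]
rows units: x 0.0057 y 0.0027 z 0.3929 turn -0.0004
278.7497695582344 225.9100329083822
```

View pics/w9.png

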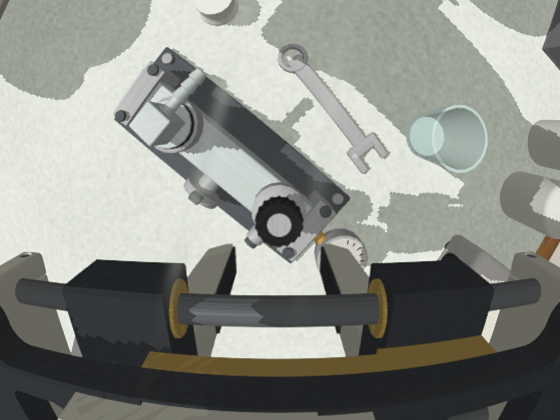

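View pics/w9c.png

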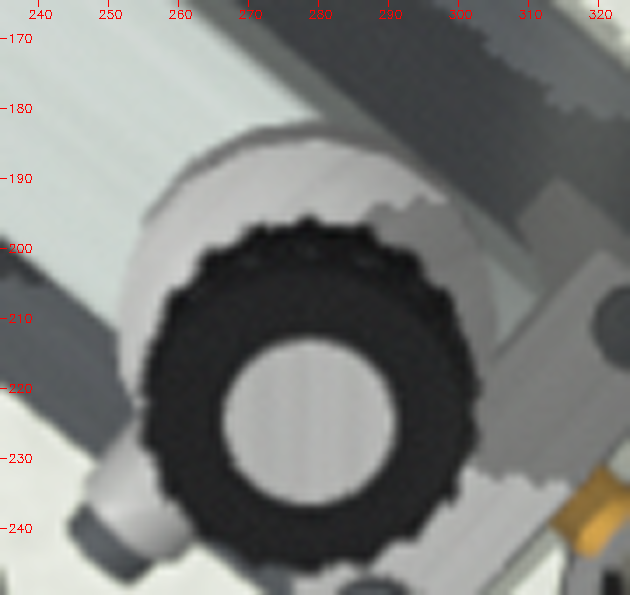

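```bash
python3 - <<'E'
from h import *
import json
o=json.load(open("o9.json")); Rt=q2R(o["eef_rot"]); p=np.array(o["position"])
k=at_z("wrist",278.7,224.9,.112,o); print("knob",k,"tool",Rt.T@(k-p))
def tri(a,b):
    (p1,d1),(p2,d2)=a,b; A=np.c_[d1,-d2]; t=np.linalg.lstsq(A,p2-p1,rcond=None)[0]
    q1=p1+d1*t[0];q2=p2+d2*t[1]; return (q1+q2)/2,np.linalg.norm(q1-q2)
o8=json.load(open("o8.json"))
print("bolt(y+)",tri(ray("wrist",432,171,o8),ray("scene",310.4,259)))
print("bolt(-y)",tri(ray("scene",296.5,249.2),ray("top",204.5,177.3)), tri(ray("scene",296.5,249.2),ray("top",226.5,181)))
print("cap",tri(ray("wrist",402,240.5,o8),ray("scene",299.3,239.5)))
E
```

```text
knob [0.59027347 0.02816487 0.112     ] tool [ 1.41954649e-03 -9.97194695e-05  6.82276369e-02]
bolt(y+) (array([0.62776733, 0.04776385, 0.06562537]), np.float64(0.0004705540911461108))
bolt(-y) (array([0.63190694, 0.02708848, 0.09672946]), np.float64(0.036439454746446026)) (array([ 0.61683459, -0.00365937,  0.06312478]), np.float64(0.00029096526038454847))
cap (array([ 0.58427719, -0.01452758,  0.0664587 ]), np.float64(0.0011511766114014207))
```

The bolts and the plunger cap lie at z of about 0.066, below the fingertips' working height, so nothing is in the way. I go down on the knob to grip at z of about 0.102.

```bash
python3 -m jog '0 0.0057 0 0.1 0;0 0.0057 0 0.2 0;0 0.0057 0 0.3 0;0 0.0057 0 0.36 0;0 0.0057 0 0.388 0'; python3 -m jog '0 0 0 0 0;0 0 0 0 0'; python3 -c "
from h import *
plan((.5903,.0281),.083,30)"
```

```text
time_s: 14.55
position: [0.5889, 0.0281, 0.0807]
eef_rot: [-0.0, 0.966, 0.259, -0.001]
ft_force: [0.1, 0.2, 0.5]
grip_width: 0.0464
time_s: 14.75
position: [0.5907, 0.028, 0.0835]
eef_rot: [0.0, 0.966, 0.259, 0.001]
ft_force: [0.1, 0.9, -0.1]
grip_width: 0.0469
pos [0.5907 0.028  0.0835] yaw 30.05 t 14.75 F [ 0.09  0.9  -0.14] T [-0.011 -0.111 -0.018] w 0.0469 tilt [ 0.0016 -0.0001]
rows units: x -0.0013 y -0.0011 z 0.0020 turn 0.0011
```

```bash
python3 -m jog '1 0 0 0 0;1 0 0 0 0;1 0 0 0 0;1 0 0 0 0;1 0 0 0 0'; python3 -c "
from h import *
plan((.5903,.0281),.083,30)"
```

```text
time_s: 15.25
position: [0.59, 0.0276, 0.0836]
eef_rot: [0.0, 0.966, 0.259, 0.0]
ft_force: [-4.8, -2.5, 5.3]
grip_width: 0.0353
pos [0.59   0.0276 0.0836] yaw 30.05 t 15.25 F [-4.81 -2.49  5.31] T [-0.398  0.712 -0.024] w 0.0353 tilt [ 0.0004 -0.0008]
rows units: x 0.0020 y -0.0013 z 0.0026 turn 0.0012
```

The knob is gripped (35.3 mm across its flutes). I turn clockwise slowly, watching the moment about z.

```bash
P='from h import *
plan((.5903,.0281),.083,30)'; python3 -m jog '1 -0.002 0 0 0;1 -0.002 0 0 0.1;1 -0.002 0 0 0.2;1 -0.002 0 0 0.3;1 -0.002 0 0 0.4' >/dev/null; python3 -c "$P"; python3 -m jog '1 0 0 0 0.1;1 0 0 0 0.2;1 0 0 0 0.3;1 0 0 0 0.4;1 0 0 0 0.4'>/dev/null; python3 -c "$P"
```

```text
pos [0.59   0.0276 0.0837] yaw 11.88 t 15.75 F [-2.87 -1.32  6.58] T [-0.329  0.486  0.101] w 0.0351 tilt [ 0.0014 -0.0005]
rows units: x 0.0015 y -0.0019 z 0.0026 turn -0.4028
pos [0.59   0.0276 0.0836] yaw -6.12 t 16.25 F [-3.9  -1.41  5.22] T [-0.23   0.61  -0.112] w 0.0350 tilt [ 0.0012 -0.0004]
rows units: x 0.0011 y -0.0023 z 0.0025 turn -0.8027
```

```bash
P='from h import *
o=arm.get_obs();print("%.2f yaw %.2f Tz %.3f F %s"%(o["time_s"],yaw(o),o["torque"][2],np.round(o["ft_force"],1)))'; python3 -m jog '1 0 0 0 0.025;1 0 0 0 0.05'>/dev/null; python3 -c "$P";python3 -m jog '1 0 0 0 0.025;1 0 0 0 0.05'>/dev/null; python3 -c "$P";python3 -m jog '1 0 0 0 0.025;1 0 0 0 0.05'>/dev/null; python3 -c "$P";python3 -m jog '1 0 0 0 0.025;1 0 0 0 0.05'>/dev/null; python3 -c "$P"
```

```text
16.45 yaw -8.25 Tz -0.048 F [-3.5 -1.3  6.9]
16.65 yaw -10.50 Tz 0.024 F [-3.4 -1.1  5.8]
16.85 yaw -12.74 Tz 0.015 F [-2.5 -1.   5.4]
17.05 yaw -14.99 Tz 0.106 F [-3.4 -1.5  5.2]
```

```bash
P='from h import *
o=arm.get_obs();print("%.2f yaw %.2f Tz %.3f F %s"%(o["time_s"],yaw(o),o["torque"][2],np.round(o["ft_force"],1)))'; python3 -m jog '1 0 0 0 0.025;1 0 0 0 0.05'>/dev/null; python3 -c "$P";python3 -m jog '1 0 0 0 0.025;1 0 0 0 0.05'>/dev/null; python3 -c "$P";python3 -m jog '1 0 0 0 0.025;1 0 0 0 0.05'>/dev/null; python3 -c "$P";python3 -m jog '1 0 0 0 0.025;1 0 0 0 0.05'>/dev/null; python3 -c "$P"; python3 - <<'E'
from h import *
im=arm.grab_frame("wrist")[:,:,::-1]
cv2.imwrite("pics/w10.png",im)
cv2.imwrite("pics/s10.png",arm.grab_frame("scene")[:,:,::-1])
E
```

```text
17.25 yaw -17.24 Tz 0.081 F [-3.  -1.6  5.6]
17.45 yaw -19.49 Tz 0.092 F [-2.2 -1.4  5.8]
17.65 yaw -21.74 Tz 0.097 F [-4.5 -1.6  6.6]
17.85 yaw -23.98 Tz 0.104 F [-3.4 -2.3  6.1]
```

View pics/w10.png

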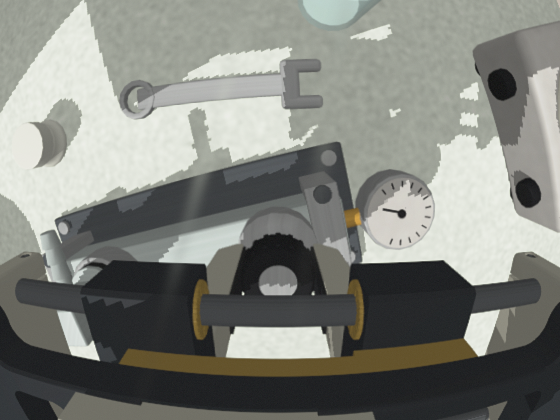

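```bash
python3 - <<'E'
from h import *
a=cv2.imread("pics/scene0.png");b=cv2.imread("pics/s10.png"); d=cv2.imread("pics/s6.png")
for n,i in (("a",a),("d",d),("b",b)): crop(i,285,215,40,40,9,f"pics/cap_{n}.png",5)
cv2.imwrite("pics/caps.png",np.hstack([cv2.imread(f"pics/cap_{n}.png") for n in "ab"]))
E
```

```text
(no output)
```

View pics/caps.png

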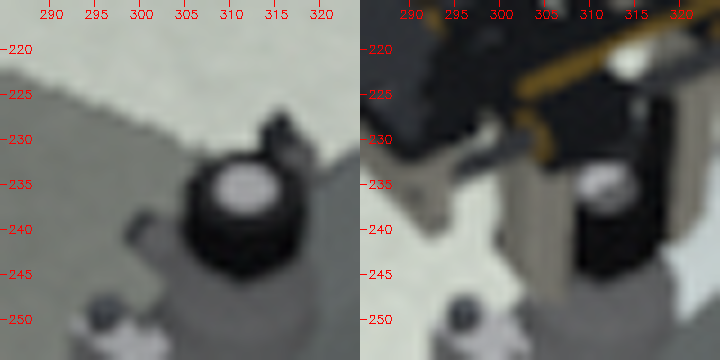

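The plunger cap is hidden behind the finger here, so I go on in small steps by feel.

```bash
P='from h import *
o=arm.get_obs();print("%.2f yaw %.2f Tz %.3f F %s"%(o["time_s"],yaw(o),o["torque"][2],np.round(o["ft_force"],1)))'; python3 -m jog '1 0 0 0 0.02;1 0 0 0 0.04'>/dev/null; python3 -c "$P";python3 -m jog '1 0 0 0 0.02;1 0 0 0 0.04'>/dev/null; python3 -c "$P";python3 -m jog '1 0 0 0 0.02;1 0 0 0 0.04'>/dev/null; python3 -c "$P"
```

```text
18.15 yaw -25.78 Tz -0.046 F [-3.4 -1.3  5.7]
18.35 yaw -27.58 Tz 0.079 F [-2.7  0.2  6. ]
18.55 yaw -29.38 Tz 0.116 F [-2.3 -1.4  6.5]
```

```bash
P='from h import *
o=arm.get_obs();print("%.2f yaw %.2f Tz %.3f F %s"%(o["time_s"],yaw(o),o["torque"][2],np.round(o["ft_force"],1)))'; python3 -m jog '1 0 0 0 0.02;1 0 0 0 0.04'>/dev/null; python3 -c "$P";python3 -m jog '1 0 0 0 0.02;1 0 0 0 0.04'>/dev/null; python3 -c "$P";python3 -m jog '1 0 0 0 0.02;1 0 0 0 0.04'>/dev/null; python3 -c "$P"
```

```text
18.75 yaw -31.17 Tz 0.170 F [-3.  -1.3  5.9]
18.95 yaw -32.97 Tz 0.187 F [-2.5 -1.6  5.9]
19.15 yaw -34.77 Tz 0.269 F [-2.8 -3.   4.8]
```

After the dip (-0.11 at yaw -6°) and a flat stretch, the moment now rises to +0.27 past -31°. So the notch's middle lies at about yaw -20°. I back off to there, let go and look at the plunger.

```bash
P='from h import *
o=arm.get_obs();print("%.2f yaw %.2f Tz %.3f F %s pos %s w %.4f"%(o["time_s"],yaw(o),o["torque"][2],np.round(o["ft_force"],1),np.round(o["position"],4),o["grip_width"]))'; python3 -m jog '1 0 0 0 -0.07;1 0 0 0 -0.14;1 0 0 0 -0.21;1 0 0 0 -0.28;1 0 0 0 -0.32'>/dev/null; python3 -c "$P";python3 -m jog '1 0 0 0 0;0.6 0 0 0 0;0 0 0 0 0;0 0 0 0 0;0 0 0 0 0'>/dev/null; python3 -c "$P"; python3 -m jog '0 0 0 -0.05 0;0 0 0 -0.1 0;0 0 0 -0.2 0;0 0 0 -0.3 0;0 0 0 -0.4 0'>/dev/null; python3 -c "$P"
```

```text
19.65 yaw -20.23 Tz -0.081 F [-3.  -1.1  5.8] pos [0.59   0.0276 0.0836] w 0.0352
20.15 yaw -20.34 Tz 0.011 F [-0.9  1.5 -0.8] pos [0.5895 0.0279 0.0823] w 0.0466
20.65 yaw -20.34 Tz 0.022 F [ 0.3 -1.1 -0.4] pos [0.5898 0.0279 0.1848] w 0.0469
```

I go back to the earlier viewing pose (over the port, yaw -14.5°), so that the plunger can be compared with the picture taken before.

```bash
python3 -c "
from h import *
plan((.4711,.0511),.1943,-14.5)"
```

```text
pos [0.5898 0.0279 0.1848] yaw -20.34 t 20.65 F [ 0.29 -1.05 -0.44] T [-0.024 -0.075  0.022] w 0.0469 tilt [ 0.0015 -0.    ]
rows units: x -0.4774 y 0.0778 z -0.0387 turn -0.1297
```

```bash
python3 -m jog '0 -0.1 0.02 -0.04 -0.06;0 -0.28 0.05 -0.04 -0.13;0 -0.42 0.07 -0.04 -0.13;0 -0.477 0.078 -0.04 -0.13;0 -0.477 0.078 -0.04 -0.13' >/dev/null; python3 -m jog '0 0 0 0 0;0 0 0 0 0;0 0 0 0 0'; python3 - <<'E'
from h import *
import json
o=arm.get_obs()
im=arm.grab_frame("wrist")[:,:,::-1]
cv2.imwrite("pics/w11.png",im)
json.dump({k:np.array(v).tolist() for k,v in o.items()},open("o11.json","w"))
o8=json.load(open("o8.json")); print(o8["position"],yaw(o8),o["position"],yaw(o))
s=arm.grab_frame("scene")[:,:,::-1]; cv2.imwrite("pics/s11.png",s); s0=cv2.imread("pics/scene0.png")
i8=cv2.imread("pics/w8.png")
crop(i8,375,170,65,80,6,"pics/a.png",5);crop(im,375,170,65,80,6,"pics/b.png",5)
cv2.imwrite("pics/cmpw.png",np.hstack([cv2.imread("pics/a.png"),cv2.imread("pics/b.png")]))
crop(s0,285,215,40,40,9,"pics/a.png",5);crop(s,285,215,40,40,9,"pics/b.png",5)
cv2.imwrite("pics/cmps.png",np.hstack([cv2.imread("pics/a.png"),cv2.imread("pics/b.png")]))
E
```

```text
time_s: 21.45
position: [0.4716, 0.0508, 0.1924]
eef_rot: [0.0, 0.992, -0.126, 0.0]
ft_force: [0.8, -0.3, -0.7]
grip_width: 0.0467
[0.4711460307765074, 0.05109893713467522, 0.1943051643595908] -14.488373612728138 [0.47160255 0.05077098 0.1924497 ] -14.508470758146887
```

View pics/cmpw.png

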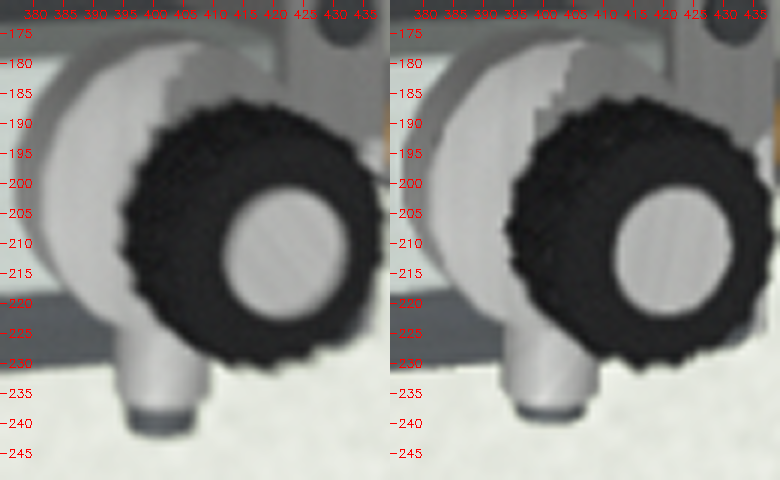

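View pics/cmps.png

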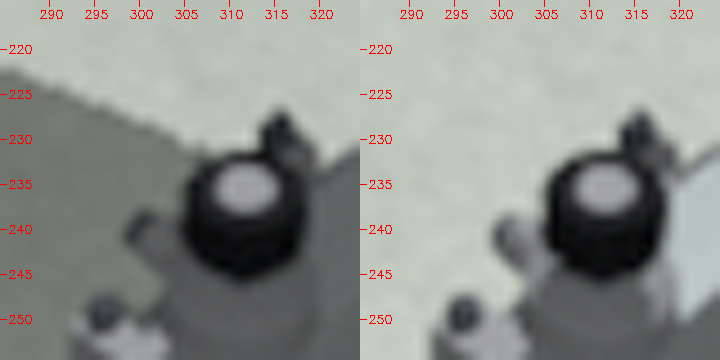

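View pics/w11.png

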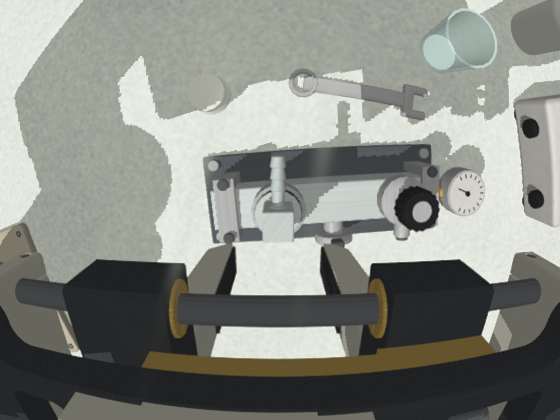

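The plunger cap has sunk in by about 2 mm: it shows about 2.5 px instead of 5 px in the wrist view, at (401,238), and the knob did not spring back. The elbow is unchanged at (279,218), its barb on the nozzle bearing. The gripper hovers free about 66 mm above the elbow, so after one last check on the elbow I hand in.

```bash
python3 - <<'E'
from h import *
import json
im=cv2.imread("pics/w11.png"); crop(im,230,145,90,100,6,"pics/w11e.png",10)
E
```

```text
(no output)
```

View pics/w11e.png

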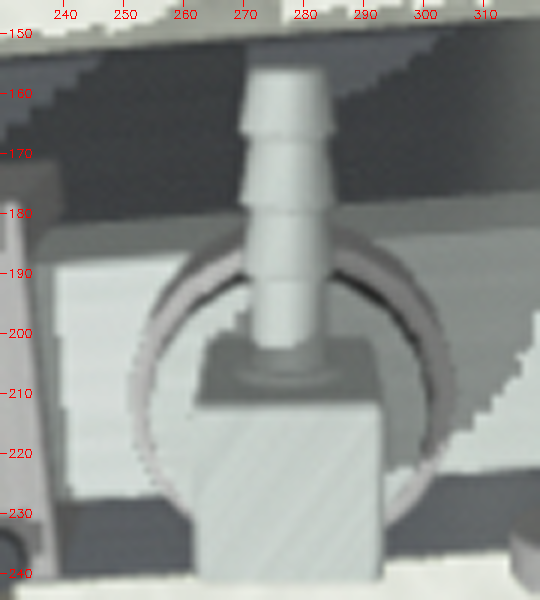

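The elbow looks the same as in the earlier close-up: upright, its flange down on the seal (only a thin dark crescent shows), barb direction unchanged. I hand in now.

```bash
python3 -c "
from workcell import arm
print(arm.finish_job())"
```

```text
the job is handed in; nothing more can be done
None
```

I set the elbow in the manifold port, screwed it in about 119° clockwise onto its seal, and turned the valve knob into its notch. I handed in after about 21.5 s of the 67 s allowed; the hand-in gave no verdict.

**Elbow**
- I entered it at the 205° gap and met no contact force on the way in.
- On release its barb bore about 76°; the nozzle bears 73°, so the barb's line passes about 13 mm from the nozzle (limit 34 mm).
- The grip point is about 30.3 mm above the rim (limit 31.5 mm), which should press the seal by about 1.7 mm. That figure comes from the arm's height reading and the thread pitch; I had no direct reading of the seal.
- The last picture shows it upright and unchanged, and it measured within about 1 mm of the port's centre after release.

**Valve**
- I turned the knob about 65° clockwise in all, which was past the notch's middle and up to where it resisted at 0.27 N m. I then backed off about 14° to the middle and let go.
- The forward pull I took as the start of the notch was one reading (-0.11 N m). A later pause gave a smaller dip (-0.05), so feel alone was not certain.
- Comparing pictures from nearly the same pose, the plunger cap sank about 2 mm and stayed there after I let go. That matches the expected travel from 2.1 to 4.3 mm.

The wrist and top cameras differed by about 2 mm on the port position. I followed the wrist camera, and the fit went in first time. I did not touch the other fittings or the things on the bench. The gripper was hovering clear, about 66 mm above the elbow, when I handed in.

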